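# Lock the peg-top work holder into the engraving block

### The arm

A 6-joint arm with a two-finger parallel gripper is mounted at the origin on a cart in front of the work surface, level with it; the furniture and walls round the work are solid. World frame = base frame: x ahead of the robot, y to its left, z up, the work surface at z = 0. Lengths are in m, angles in rad, forces in N, time in s.
With the tool pointing down it reaches from about 0.375 to 0.9 m from the base axis. Payload 3.1 kg.
Tool frame: the origin (TCP) lies between the finger pads; the fingertips stand 17 mm ahead of it and the grasp point (between the pads) lies 2 mm behind it (robot.nose_length is the distance from the TCP to the fingertips, in m); z points along the fingers, y is the line along which they close (so a half turn about z gives the same grasp; the last joint's range is limited). The gripper opens to 87 mm and grips with 3 to 60 N. Pads are 19 mm wide; open, the fingers measure 117 mm over their backs; the gripper's body (75 mm by 190 mm) begins 51 mm behind the grasp point.
Start: joints at [-1.512, 0.527, 1.433, -0, 1.181, -0.178], TCP at [0.147, -0.607, 0.201] pointing down, gripper open.
Joint ranges: [-3.08, 3.08], [-0.75, 2.2], [0.22, 2.44], [-1.43, 4.57], [0, 2.65], [-2.85, 2.85]. Speed limits (rad/s): [2.79, 2.79, 3.14, 3.14, 3.14, 3.14].

### API

Orientations are given as a unit quaternion [x, y, z, w].
In Python, from rig import robot, cams gives the robot as it stands.
- The arm moves only by the shell command python3 -m pendant 'ROWS' [FORCE]. ROWS is JSON, a list of rows, each an object with "jaw": the opening, from 0 (shut) to 1 (fully open); "linear": the shift along the tool's x, y, z in cm, a list of three; "twist": the turn about the tool's z in degrees. A call has 1 to 12 rows; each row shifts and turns the commanded pose from where the row before left it, along the tool's axes as they then stand; what a row does not reach is not made up. A row lasts 1/12 s, in which the tool goes at most 41.7 mm and 7.16 degrees, less where a joint would pass 70% of its speed; a pose out of reach is approached as far as the arm can. A call is refused whole if a number of a shift passes 4.17 or a number of a turn 7.16, either way. A call with a gripper value outside its range is refused whole. The fingers move at their own pace and stop on an object; FORCE is the grip in N (left out, the last holds). Time passes only in rows, so rows that do not move let the fingers close. It gives the time, the measured TCP pose, the force, the opening and the grip force at its end, in the units of the state.
- robot.get_obs(): the state, without advancing time (a new reading comes with each control period).
- cams.camera(name): name is "side" or "top" or "wrist"; returns a dict with "color" (384x512x3 uint8, blue, green, red), "depth" (384x512 float32, m along the optical axis (not along the pixel's ray), 0 where there is no reading), "fov_y" (degrees; the focal length in pixels is half the picture's height over the tangent of half this angle, whatever the lens; pixels are square), "cx", "cy" (the principal point, pixels), "view" (4x4, takes a point from world to camera coordinates). Camera axes: x right, y down, z forward; pixel columns grow to the right and rows downward; lengths in m; the calibration is good to about 2 mm. The wrist camera is an equidistant fisheye: a pixel r from the principal point sees the ray r / f radians off the axis. A picture is of the moment at which its call begins.
- robot.hand_in(): hands the job in; it is judged then, once.
The state is a dict: "time": time; "q": joint angles; "joint_velocities": joint speeds; "joint_torque": joint torques, N m; "position": TCP position; "tool_rot": TCP orientation; "ft_force": force on the tool from outside, world axes, zero at the start; "moment": the same for the moment, N m; "grip_width": finger opening in m; "grip_force": force on a finger pad.
Only numpy, scipy, OpenCV 4.12 (cv2) and the standard library are available. Lean on these libraries where they do the work, as an engineer would, in place of code of your own. Each camera call takes 0.05 s, during which the arm holds its last target. There are 200 camera calls.

### The job

Take the work holder that carries a round brass disc between four pegs out of the wooden rack and lock it into the bayonet seat on top of the engraving block: feel its cross bar into the two slots, push it down against the spring, turn it a quarter turn clockwise to its stop and let it rise into its lock. Never bear on the block with more than about 60 N, and leave the other two holders standing in the rack.

Things in the scene. Friction and masses are not known exactly. Their poses are not given: they have to be found in the camera images.
- block: Engraver's ball block, fixed: dark steel ball 116 mm wide on a black rubber ring, 125 mm high in all. Origin under its centre on the bench, z up; a small black brake knob sticks out of the ball to -x. Its head swivels on the ball about z, held by a brake (it drags round at 0.25 N m), so this pose does NOT tell how the head stands (see block_seat).
- block_seat (a point): Centre of the seat's mouth: flat top of the 46 mm wide nose on the head, 125 mm above the block's origin; axes as the block's. Bore 20 mm wide, 1 mm chamfer; two opposite slots 6.8 mm wide run out to 17 mm from the axis. The line of the slots turns with the head: anywhere within 0.6 rad of the block's x axis, either side; to be found by feel or by eye.
- block_flange (a point): On the axis 8 mm below the mouth: underside of the flange the slots pass through. Below it the cross bar can turn from the slots 90 deg clockwise seen from above, to a solid stop (anticlockwise it is stopped at once). At that end the flange's underside has notches 6.8 mm wide, 3 mm deep, into which the spring lifts the bar: locked.
- block_spring (a point): Top of the brass spring plunger in the bore at rest, on the axis 13 mm below the mouth. It pushes the stem up: 4 N at first touch and 0.6 N more for each mm down, about 8 N when locked, 11 N with the holder fully down.
- peg_holder_grip (a point): Grip point of the holder to be fitted, on its axis (z up), 25 mm above the underside and 13 mm below the top of its knurled aluminium grip, 40 mm wide and 38 mm high; on top four steel pegs round a brass disc 24 mm wide (10 mm high). Height above the block's origin: bar resting on the nose 165 mm; fully down 150 mm (grip's underside on the nose); locked 155 mm; not turned 160 mm or more.
- peg_holder_bar (a point): Centre of its cross bar, 37.5 mm below the grip point: 5 x 5 mm, square-edged, along this point's x axis, ends 16 mm from the axis and alike. The bar clears the flange and can turn when the holder is fully down or up to 2 mm above that.
- peg_holder: The same holder, about 0.2 kg; origin at the lower end of its steel stem, 50 mm below the grip point. The stem is 18 mm wide and 25 mm long with a chamfered end; axes as the points'.
- rack: Wooden rack, fixed, 76 x 205 x 30 mm, origin under its centre; three holes in a row along its y axis, 65 mm apart, 20.5 mm wide, 22 mm deep. Three holders stand in it in any order and turned any way, stems in the holes, cross bars lying on the wood: grip points 70 mm above the bench, undersides of the grips 15 mm above the wood.
- post_holder_grip (a point): Same point of another holder with the same stem and grip, whose top is a pale tapered wooden post 32 mm high with a ring round it; it stays in the rack.
- pad_holder_grip (a point): Same point of the third holder with the same stem and grip, whose top is a dark brown dome of setter's pitch 12 mm high; it stays in the rack.
Not all that is in view belongs to the job. Leave any orange look-alike of the peg_holder alone.

How it is judged:
By the outcome, as a careful person would: the job done as asked, in the order asked, and still so for the second after the job is handed in, with the robot touching nothing.
It also fails if it takes over 58 s, if anything falls off the work surface, if the arm or the gripper's body presses on something with over 40 N, if the wrist force passes 120 N, or if a joint passes its speed limit or range.

## Working session

There is one attempt and no reset: what is moved stays moved. The work goes in short steps, Python scripts to look and compute and a shell command to move; the robot and the scene stay as the last step left them, time stands still between calls to the robot, and variables do not carry over. Pictures are saved under pics/ and viewed, at most 10 in all, crops included, and the job is handed in when it is done.

```bash
ls; mkdir -p pics
cat > h.py <<'E'
import numpy as np, cv2
from rig import robot, cams
from scipy.spatial.transform import Rotation as R
def grab(n):
    c=cams.camera(n); np.savez('%s.npz'%n,**c); return c
def load(n): return np.load('%s.npz'%n)
def pts(c):
    d=c['depth'].astype(float); h,w=d.shape; f=h/2/np.tan(np.radians(float(c['fov_y']))/2)
    v,u=np.mgrid[:h,:w]; x=(u-c['cx'])/f; y=(v-c['cy'])/f
    P=np.stack([x*d,y*d,d],-1); V=np.linalg.inv(c['view'])
    return P@V[:3,:3].T+V[:3,3]
E
python3 - <<'E'
from h import *
o=robot.get_obs();print(o['time'],o['position'],o['tool_rot'],o['ft_force'])
a=grab('top');b=grab('side')
cv2.imwrite('pics/1.png',np.vstack([cv2.resize(a['color'],(400,300)),cv2.resize(b['color'],(400,300))]))
cv2.imwrite('pics/2.png',cv2.resize(a['color'],(800,600)))
cv2.imwrite('pics/3.png',cv2.resize(b['color'],(800,600)))
print(a['view'],b['view'],a['fov_y'],b['fov_y'])
E
```

```text
pics
0.0 [ 0.14720167 -0.60660702  0.20015101] [ 9.92942758e-01  1.18589367e-01  7.85771451e-05 -1.11129109e-03] [0.02363932 0.36323346 0.24273579]
[[-0.00282375 -0.9998242  -0.01853629 -0.12689976]
 [-0.99759483  0.00410027 -0.06919345  0.50409045]
 [ 0.06925729  0.01829632 -0.99743104  0.90383127]
 [ 0.          0.          0.          1.        ]] [[ 0.94239991 -0.334108    0.01594561 -0.53074773]
 [-0.09920271 -0.32470648 -0.94059796  0.09971244]
 [ 0.31943895  0.88483758 -0.33914777  0.83302766]
 [ 0.          0.          0.          1.        ]] 43.05795549598261 54.00567469452684
```

View pics/2.png

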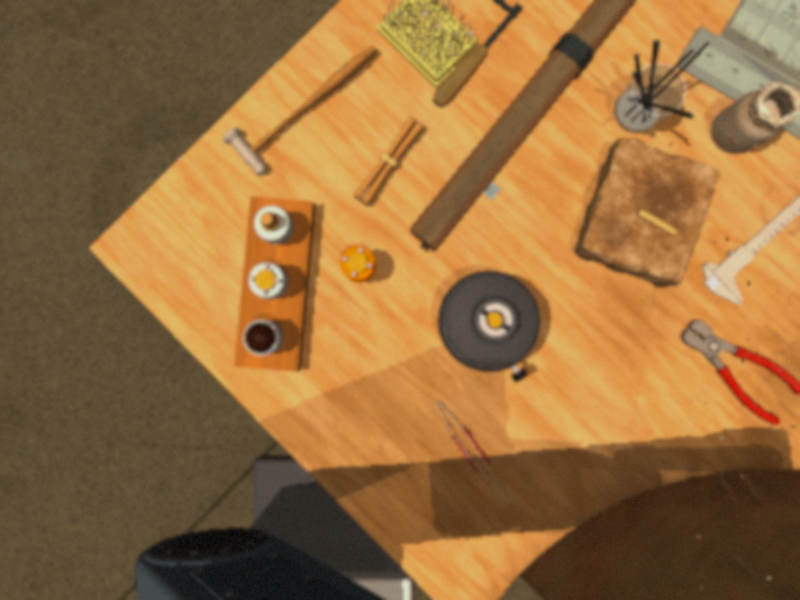

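View pics/3.png

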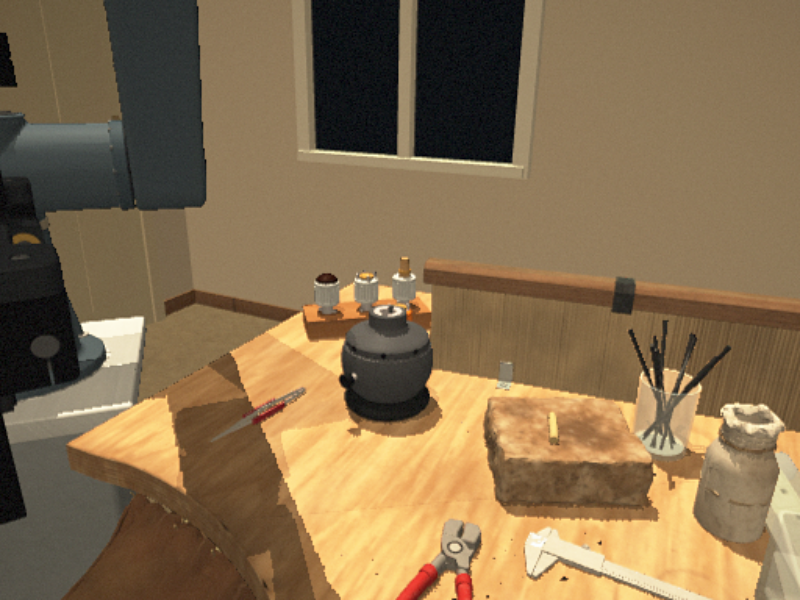

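Run:
```python
from h import *
a=load('top');b=load('side')
A=cv2.resize(a['color'][120:245,145:220],None,fx=4.8,fy=4.8,interpolation=cv2.INTER_CUBIC)
B=cv2.resize(a['color'][170:245,275:350],None,fx=5.5,fy=5.5,interpolation=cv2.INTER_CUBIC)
C=cv2.resize(b['color'][160:215,190:280],None,fx=4.5,fy=4.5,interpolation=cv2.INTER_CUBIC)
im=np.zeros((600,800,3),np.uint8); im[:A.shape[0],:A.shape[1]]=A; 
B=B[:330,:412]; im[:B.shape[0],370:370+B.shape[1]]=B; im[340:340+C.shape[0],370:370+C.shape[1]]=C[:260]
cv2.imwrite('pics/4.png',im)
P=pts(a)
def rg(m): 
    q=P[m]; return len(q),q.mean(0).round(4),q.min(0).round(4),q.max(0).round(4)
z=P[...,2]
for n,(u,v) in dict(post=(174,143),peg=(171,180),pad=(168,216),orange=(229,168)).items():
    m=np.zeros(z.shape,bool);m[v-15:v+15,u-15:u+15]=1
    print(n,rg(m&(z>.075)&(z<.2)))
m=np.zeros(z.shape,bool);m[170:245,275:350]=1
print('nose',rg(m&(z>.117)&(z<.135)))
print('ball',rg(m&(z>.05)&(z<.08)))
m=np.zeros(z.shape,bool);m[225:250,315:345]=1
print('knob',rg(m&(z>.03)&(z<.1)),P[239,331],P[236,330])
m=np.zeros(z.shape,bool);m[115:250,140:210]=1
q=P[m&(z>.024)&(z<.036)][:,:2].astype(np.float32); print('rack',cv2.minAreaRect(q))
```

```text
post (408, array([ 0.5689, -0.0026,  0.0899]), array([ 0.5507, -0.0207,  0.0758]), array([0.5903, 0.0186, 0.1189]))
peg (406, array([0.505 , 0.0037, 0.0862]), array([ 0.4856, -0.0148,  0.0754]), array([0.5241, 0.0233, 0.0967]))
pad (416, array([0.4408, 0.0087, 0.0896]), array([ 0.4222, -0.0096,  0.0753]), array([0.4607, 0.0298, 0.0983]))
orange (2, array([ 0.5305, -0.1059,  0.0752]), array([ 0.5207, -0.1104,  0.0751]), array([ 0.5404, -0.1015,  0.0753]))
nose (469, array([ 0.4588, -0.2466,  0.1248]), array([ 0.4373, -0.2702,  0.1176]), array([ 0.4805, -0.2241,  0.1295]))
ball (311, array([ 0.4405, -0.2383,  0.0714]), array([ 0.3891, -0.3017,  0.0576]), array([ 0.5153, -0.1898,  0.08  ]))
knob (257, array([ 0.4101, -0.2691,  0.0828]), array([ 0.3891, -0.289 ,  0.0576]), array([ 0.4237, -0.2477,  0.0999])) [ 0.39830808 -0.27961268  0.06635911] [ 0.40346267 -0.27837547  0.06343091]
rack ((0.5057247281074524, 0.005071118474006653), (0.0768987238407135, 0.20520390570163727), 85.09855651855469)
```

View pics/4.png

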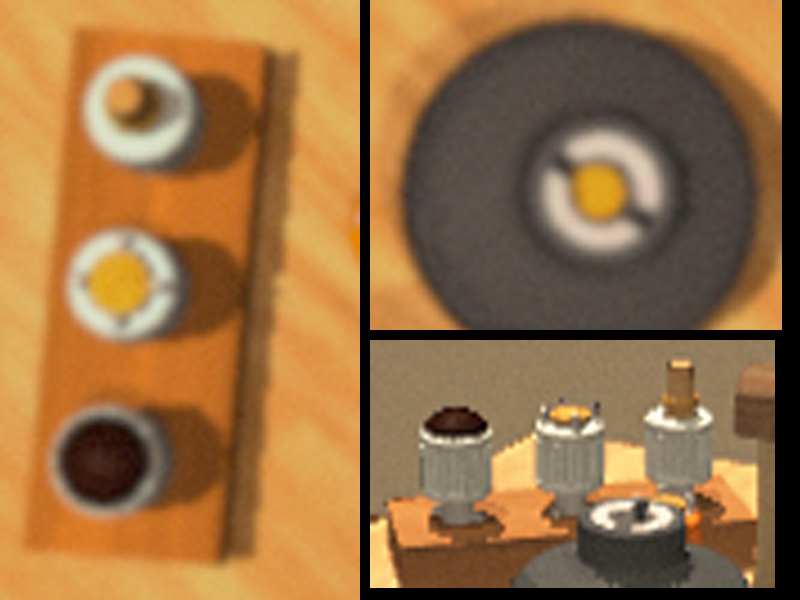

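```bash
python3 -m pendant '[{"jaw":1,"linear":[2.46,-2.55,0],"twist":0},{"jaw":1,"linear":[2.46,-2.55,0],"twist":0},{"jaw":1,"linear":[2.46,-2.55,0],"twist":0},{"jaw":1,"linear":[2.46,-2.55,0],"twist":0},{"jaw":1,"linear":[2.46,-2.55,0],"twist":0},{"jaw":1,"linear":[2.46,-2.55,0],"twist":0},{"jaw":1,"linear":[2.46,-2.55,0],"twist":0},{"jaw":1,"linear":[2.46,-2.55,0],"twist":0},{"jaw":1,"linear":[2.46,-2.55,0],"twist":0},{"jaw":1,"linear":[2.46,-2.55,0],"twist":0}]' 20
python3 -m pendant '[{"jaw":1,"linear":[2.46,-2.55,0],"twist":0},{"jaw":1,"linear":[2.46,-2.55,0],"twist":0},{"jaw":1,"linear":[2.46,-2.55,0],"twist":0},{"jaw":1,"linear":[2.46,-2.55,0],"twist":0},{"jaw":1,"linear":[2.46,-2.55,0],"twist":0},{"jaw":1,"linear":[2.46,-2.55,0],"twist":0},{"jaw":1,"linear":[2.46,-2.55,0],"twist":0},{"jaw":1,"linear":[0,0,0],"twist":6.2},{"jaw":1,"linear":[0,0,0],"twist":6.2},{"jaw":1,"linear":[0,0,0],"twist":6.2},{"jaw":1,"linear":[0,0,0],"twist":0}]'
cat > st.py <<'E'
from h import *
import sys
o=robot.get_obs(); p=o['position']; M=R.from_quat(o['tool_rot']).as_matrix()
print('t',round(o['time'],2),'p',p.round(4),'yawx',np.degrees(np.arctan2(M[1,0],M[0,0])).round(2),'tilt',M[:,2].round(3),'F',o['ft_force'].round(1),'M',o['moment'].round(2),'w',round(o['grip_width'],4),'gf',round(float(o['grip_force']),1),'q',np.array(o['q']).round(2))
if len(sys.argv)>3:
    t=np.array([float(s) for s in sys.argv[1:4]]); print('tool shift cm',((t-p)@M*100).round(2))
E
python3 st.py .505 .0045 .072
python3 -c "
from h import *
c=grab('wrist');cv2.imwrite('pics/5.png',cv2.resize(c['color'],(800,600)))"
```

```text
time: 0.93
position: [0.3266, -0.2998, 0.201]
tool_rot: [0.993, 0.118, -0.0, -0.0]
ft_force: [0.4, 0.1, 0.6]
grip_width: 0.0869
grip_force: 0.0
time: 1.85
position: [0.4514, -0.087, 0.2009]
tool_rot: [0.999, -0.044, -0.0, -0.0]
ft_force: [-1.8, 0.5, -0.1]
grip_width: 0.0871
grip_force: 0.0
t 1.85 p [ 0.4514 -0.087   0.2009] yawx -5.02 tilt [-0.001  0.    -1.   ] F [-1.8  0.5 -0.1] M [ 0.07 -0.    0.01] w 0.0871 gf 0.0 q [-0.43  0.31  1.83 -0.    1.    1.22]
tool shift cm [ 4.55 -9.58 12.89]
```

View pics/5.png

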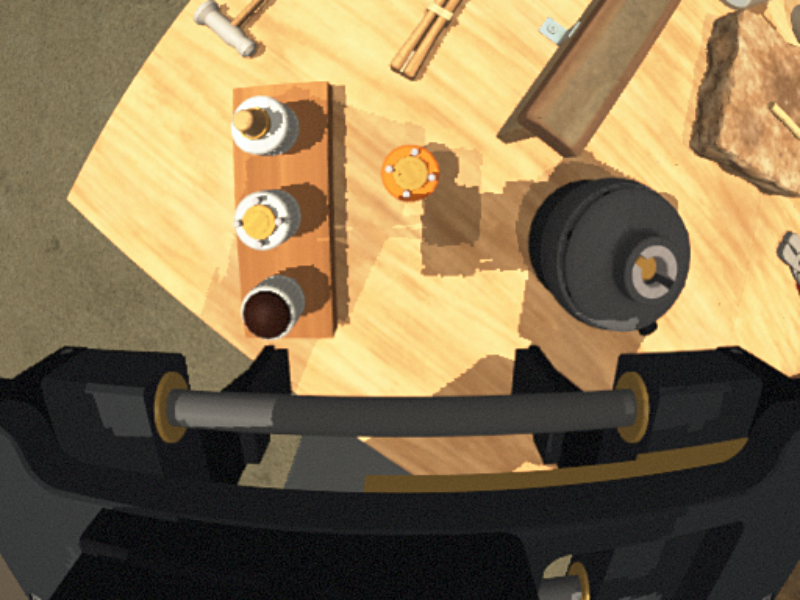

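```bash
python3 -m pendant '[{"jaw":1,"linear":[1.52,-3.22,0],"twist":0},{"jaw":1,"linear":[1.52,-3.22,0],"twist":0},{"jaw":1,"linear":[1.52,-3.22,0],"twist":0},{"jaw":1,"linear":[0,0,3],"twist":0},{"jaw":1,"linear":[0,0,2],"twist":0},{"jaw":1,"linear":[0,0,0],"twist":0},{"jaw":1,"linear":[0,0,0],"twist":0}]' >/dev/null
python3 st.py .505 .005 .068
python3 -c "
from h import *
c=grab('wrist');cv2.imwrite('pics/6.png',cv2.resize(c['color'],(800,600)))"
```

```text
t 2.48 p [0.5044 0.0048 0.1503] yawx -4.89 tilt [-0.003  0.001 -1.   ] F [ 0.4 -0.2  0.4] M [0.   0.01 0.01] w 0.0873 gf 0.0 q [-0.21  0.44  1.78  0.    0.92  1.44]
tool shift cm [ 0.09 -0.02  8.23]
```

View pics/6.png

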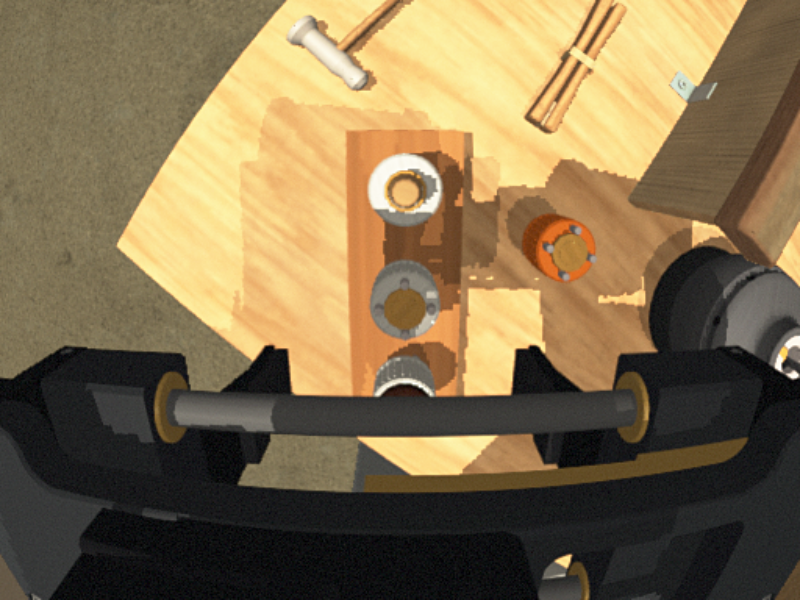

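```bash
python3 -m pendant '[{"jaw":1,"linear":[0.1,0,3],"twist":0},{"jaw":1,"linear":[0,0,2.8],"twist":0},{"jaw":1,"linear":[0,0,1.5],"twist":0},{"jaw":1,"linear":[0,0,0.9],"twist":0},{"jaw":0.4,"linear":[0,0,0],"twist":0},{"jaw":0.3,"linear":[0,0,0],"twist":0},{"jaw":0.3,"linear":[0,0,0],"twist":0},{"jaw":0.3,"linear":[0,0,0],"twist":0},{"jaw":0.3,"linear":[0,0,0],"twist":0},{"jaw":0.3,"linear":[0,0,0],"twist":0}]' 45 
python3 st.py .505 .005 .068
```

```text
time: 3.37
position: [0.5069, 0.0045, 0.0699]
tool_rot: [0.999, -0.043, 0.001, 0.0]
ft_force: [0.7, -0.2, -0.3]
grip_width: 0.0548
grip_force: 0.0
t 3.37 p [0.5069 0.0045 0.0699] yawx -4.97 tilt [ 0.002 -0.    -1.   ] F [ 0.7 -0.2 -0.3] M [ 0.01  0.03 -0.03] w 0.0548 gf 0.0 q [-0.21  0.58  1.84  0.    0.72  1.45]
tool shift cm [-0.2  -0.03  0.19]
```

```bash
python3 -m pendant '[{"jaw":0.35,"linear":[-0.15,0,0.15],"twist":0},{"jaw":0.3,"linear":[0,0,0],"twist":0},{"jaw":0.3,"linear":[0,0,0],"twist":0},{"jaw":0.3,"linear":[0,0,0],"twist":0},{"jaw":0.3,"linear":[0,0,0],"twist":0},{"jaw":0.3,"linear":[0,0,0],"twist":0}]' 45 
python3 st.py .505 .005 .068
```

```text
time: 3.87
position: [0.5058, 0.005, 0.0689]
tool_rot: [0.999, -0.044, 0.001, -0.0]
ft_force: [-1.1, 1.2, 9.8]
grip_width: 0.0278
grip_force: 5.6
t 3.87 p [0.5058 0.005  0.0689] yawx -5.02 tilt [ 0.002  0.001 -1.   ] F [-1.1  1.2  9.8] M [0.38 0.07 0.04] w 0.0278 gf 5.6 q [-0.21  0.58  1.85  0.    0.71  1.45]
tool shift cm [-0.08  0.01  0.09]
```

```bash
python3 -c "
from h import *
c=grab('wrist');d=grab('side')
A=cv2.resize(c['color'][150:330,150:370],(800,560))[:,:]
B=cv2.resize(d['color'][140:230,170:300],(416,288),interpolation=cv2.INTER_CUBIC)
im=np.zeros((600,800,3),np.uint8);im[:300,:400]=cv2.resize(c['color'],(400,300));im[300:588,:416]=B
cv2.imwrite('pics/7.png',im)"; python3 st.py
```

```text
t 3.97 p [0.5062 0.0049 0.0691] yawx -5.0 tilt [ 0.003  0.    -1.   ] F [-0.2  0.9 10.7] M [0.35 0.1  0.02] w 0.0264 gf 5.5 q [-0.21  0.58  1.85  0.    0.71  1.45]
```

View pics/7.png

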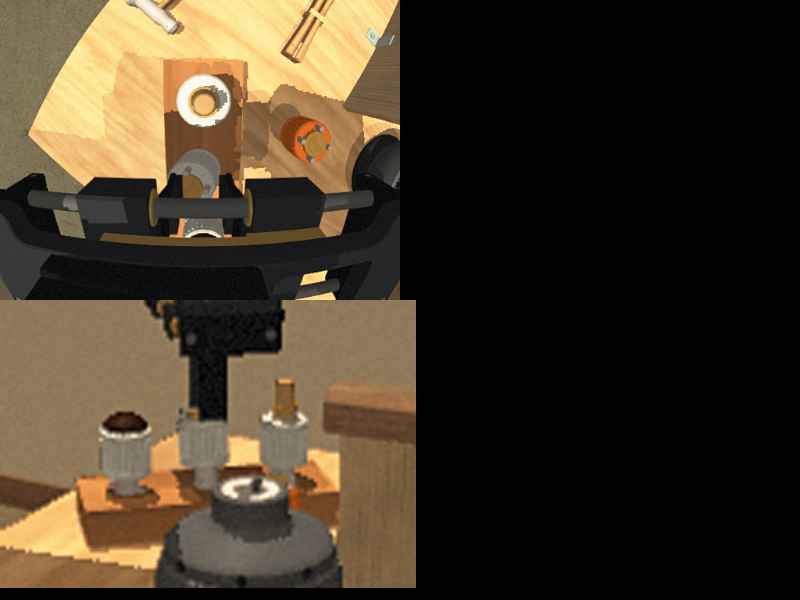

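```bash
python3 -c "
from h import *
d=load('side');P=pts(d)
for v in range(146,202,3): print(v,P[v,235].round(3),P[v,232].round(3),P[v,238].round(3))
"
```

```text
146 [ 0.48  -0.086  0.188] [ 0.473 -0.086  0.189] [ 0.487 -0.086  0.188]
149 [ 0.482 -0.081  0.18 ] [ 0.475 -0.08   0.18 ] [ 0.489 -0.081  0.18 ]
152 [ 0.482 -0.079  0.173] [ 0.475 -0.078  0.173] [ 0.489 -0.08   0.173]
155 [ 0.482 -0.081  0.166] [ 0.475 -0.079  0.166] [ 0.489 -0.079  0.165]
158 [ 0.499 -0.022  0.143] [ 0.493 -0.017  0.142] [ 0.506 -0.024  0.143]
161 [ 0.499 -0.023  0.135] [ 0.492 -0.019  0.135] [ 0.507 -0.021  0.134]
164 [ 0.5   -0.02   0.127] [ 0.493 -0.017  0.126] [ 0.507 -0.022  0.127]
167 [ 0.5   -0.019  0.119] [ 0.492 -0.019  0.119] [ 0.509 -0.016  0.117]
170 [ 0.501 -0.016  0.11 ] [ 0.493 -0.015  0.11 ] [ 0.509 -0.015  0.109]
173 [ 0.501 -0.017  0.102] [ 0.493 -0.016  0.103] [ 0.509 -0.015  0.101]
176 [ 0.5   -0.018  0.095] [ 0.494 -0.014  0.094] [ 0.508 -0.02   0.095]
179 [ 0.503 -0.008  0.084] [ 0.497 -0.003  0.083] [ 0.513 -0.002  0.081]
182 [ 0.503 -0.01   0.076] [ 0.495 -0.008  0.076] [ 0.512 -0.006  0.074]
185 [ 0.504 -0.007  0.067] [ 0.496 -0.005  0.067] [ 0.511 -0.008  0.067]
188 [ 0.503 -0.01   0.06 ] [ 0.495 -0.009  0.06 ] [ 0.511 -0.01   0.059]
191 [ 0.502 -0.013  0.053] [ 0.494 -0.011  0.053] [ 0.511 -0.009  0.051]
194 [ 0.504 -0.006  0.042] [ 0.497 -0.003  0.042] [0.519 0.019 0.031]
197 [ 0.504 -0.005  0.033] [ 0.494 -0.01   0.036] [ 0.442 -0.235  0.125]
200 [ 0.501 -0.016  0.029] [ 0.494 -0.013  0.029] [ 0.437 -0.252  0.126]
```

```bash
python3 -c "
from h import *
print(robot.nose_length,[a for a in dir(robot) if a[0]!='_'])
d=load('wrist');print(d['view'],d['fov_y'],np.linalg.inv(d['view'])[:3,3]);print(robot.get_obs())
"
```

```text
0.017 ['Unreachable', 'get_obs', 'hand_in', 'nose_length']
[[-8.67684153e-02 -9.96228396e-01 -4.74094687e-04  4.85680753e-02]
 [-9.59204824e-01  8.34152264e-02  2.70125908e-01  4.87750512e-01]
 [-2.69067554e-01  2.38931509e-02 -9.62824890e-01  3.98821047e-01]
 [ 0.00000000e+00  0.00000000e+00  0.00000000e+00  1.00000000e+00]] 65.70646984690485 [ 0.57937662 -0.00183002  0.25226381]
{'time': 3.9667, 'q': array([-2.11908700e-01,  5.79017877e-01,  1.84640436e+00,  1.03870227e-03,
        7.13192081e-01,  1.44535115e+00]), 'joint_velocities': array([-2.95836494e-04, -2.40574984e-03, -1.79256714e-03, -7.29192297e-04,
       -6.75467839e-05, -1.15165272e-04]), 'joint_torque': array([-5.19210957e-01, -3.28812897e+01, -8.42246890e+00, -2.12248270e-01,
       -4.02193386e-01,  1.36176791e-02]), 'position': array([0.50615827, 0.00487273, 0.06911982]), 'tool_rot': array([ 9.99047457e-01, -4.36101438e-02,  1.52517083e-03, -8.55416924e-05]), 'ft_force': array([-0.2318206 ,  0.86795943, 10.67631857]), 'moment': array([0.35439791, 0.10132708, 0.02040813]), 'grip_force': 5.486292466521263, 'grip_width': 0.02635716746498413}
```

```bash
cat >> h.py <<'E'
def wpts(c):
    d=c['depth'].astype(float); h,w=d.shape; f=h/2/np.tan(np.radians(float(c['fov_y']))/2)
    v,u=np.mgrid[:h,:w]; x=u-c['cx']; y=v-c['cy']; r=np.hypot(x,y)+1e-9; t=np.tan(r/f)
    P=np.stack([x/r*t*d,y/r*t*d,d],-1); V=np.linalg.inv(c['view'])
    return P@V[:3,:3].T+V[:3,3]
E
python3 -c "
from h import *
d=load('wrist');P=wpts(d)
cv2.imwrite('pics/8.png',cv2.resize(d['color'][170:330,180:340],(600,600),interpolation=cv2.INTER_CUBIC))
for u in (226,232,240,250,260,270,280,286,292,298):
  print(u,[tuple(P[v,u].round(3)) for v in range(200,285,10)])
s=load('side');Q=pts(s)
m=np.zeros(Q.shape[:2],bool);m[150:200,225:247]=1
g=s['color'].astype(int).sum(2)
print(s['color'][176:200:2,235].tolist())
"
```

```text
226 [(np.float64(0.513), np.float64(0.028), np.float64(0.029)), (np.float64(0.521), np.float64(0.023), np.float64(0.078)), (np.float64(0.515), np.float64(0.023), np.float64(0.081)), (np.float64(0.517), np.float64(0.021), np.float64(0.101)), (np.float64(0.516), np.float64(0.02), np.float64(0.113)), (np.float64(0.517), np.float64(0.018), np.float64(0.126)), (np.float64(0.539), np.float64(0.011), np.float64(0.176)), (np.float64(0.536), np.float64(0.011), np.float64(0.177)), (np.float64(0.508), np.float64(0.018), np.float64(0.139))]
232 [(np.float64(0.513), np.float64(0.023), np.float64(0.03)), (np.float64(0.522), np.float64(0.018), np.float64(0.082)), (np.float64(0.516), np.float64(0.019), np.float64(0.082)), (np.float64(0.515), np.float64(0.018), np.float64(0.096)), (np.float64(0.509), np.float64(0.018), np.float64(0.098)), (np.float64(0.504), np.float64(0.019), np.float64(0.1)), (np.float64(0.538), np.float64(0.009), np.float64(0.176)), (np.float64(0.536), np.float64(0.009), np.float64(0.178)), (np.float64(0.439), np.float64(0.032), np.float64(0.029))]
240 [(np.float64(0.522), np.floa
[... 3781 characters left out ...]
028), np.float64(0.028)), (np.float64(0.5), np.float64(-0.028), np.float64(0.029)), (np.float64(0.491), np.float64(-0.027), np.float64(0.03)), (np.float64(0.514), np.float64(-0.019), np.float64(0.103)), (np.float64(0.514), np.float64(-0.017), np.float64(0.116)), (np.float64(0.515), np.float64(-0.016), np.float64(0.128)), (np.float64(0.536), np.float64(-0.01), np.float64(0.176)), (np.float64(0.534), np.float64(-0.01), np.float64(0.177)), (np.float64(0.505), np.float64(-0.014), np.float64(0.139))]
[[17, 12, 11], [110, 127, 140], [104, 123, 130], [108, 126, 137], [107, 126, 135], [109, 127, 137], [104, 125, 132], [110, 132, 137], [104, 116, 129], [100, 114, 128], [98, 114, 129], [94, 108, 122]]
```

View pics/8.png

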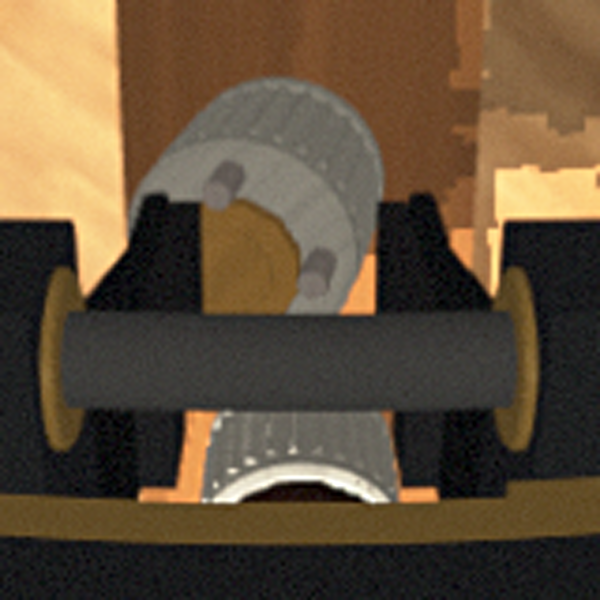

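The fingertips are about 36 mm higher than the reported pose implies (both cameras agree: tips at z≈0.088, and they closed on the disc and tilted the holder). I'll open, let the holder drop back, then measure the offset.

```bash
python3 -m pendant '[{"jaw":0.5,"linear":[0,0,0],"twist":0},{"jaw":0.7,"linear":[0,0,0],"twist":0},{"jaw":0.9,"linear":[0,0,0],"twist":0},{"jaw":1,"linear":[0,0,0],"twist":0},{"jaw":1,"linear":[0,0,0],"twist":0},{"jaw":1,"linear":[0,0,0],"twist":0},{"jaw":1,"linear":[0,0,0],"twist":0},{"jaw":1,"linear":[0,0,0],"twist":0},{"jaw":1,"linear":[0,0,0],"twist":0},{"jaw":1,"linear":[0,0,0],"twist":0}]' >/dev/null; python3 st.py
python3 -c "
from h import *
c=grab('wrist');d=grab('side');P=wpts(c);Q=pts(d)
im=np.zeros((600,800,3),np.uint8);im[:,:560]=0
im[:400,:533]=cv2.resize(c['color'],(533,400));im[400:600,:289]=cv2.resize(d['color'][140:230,170:300],(289,200),interpolation=cv2.INTER_CUBIC)
cv2.imwrite('pics/9.png',im)
k=c['color'].max(2)<45
for name,ur in (('L',(150,200)),('R',(320,375))):
  m=np.zeros(k.shape,bool);m[205:300,ur[0]:ur[1]]=1;q=P[m&k&(P[...,2]>.04)&(P[...,0]<.53)];print(name,len(q),np.percentile(q,[1,10,50,90],axis=0).round(3).tolist())
ks=d['color'].max(2)<45
m=np.zeros(ks.shape,bool);m[145:200,222:250]=1
q=Q[m&ks&(Q[...,1]>-.07)];print('side',len(q),np.percentile(q,[1,10,50,90],axis=0).round(3).tolist())
"
```

```text
t 4.8 p [0.5048 0.0047 0.0674] yawx -4.98 tilt [-0.  0. -1.] F [-0.3 -0.9  0.3] M [-0.    0.08  0.  ] w 0.0831 gf 0.0 q [-0.21  0.58  1.85 -0.    0.71  1.45]
L 1281 [[0.5, 0.045, 0.09], [0.503, 0.045, 0.096], [0.514, 0.049, 0.121], [0.52, 0.052, 0.142]]
R 1523 [[0.492, -0.048, 0.091], [0.496, -0.044, 0.097], [0.507, -0.041, 0.127], [0.512, -0.037, 0.152]]
side 286 [[0.461, -0.064, 0.093], [0.491, -0.054, 0.097], [0.501, -0.048, 0.117], [0.509, 0.048, 0.146]]
```

View pics/9.png

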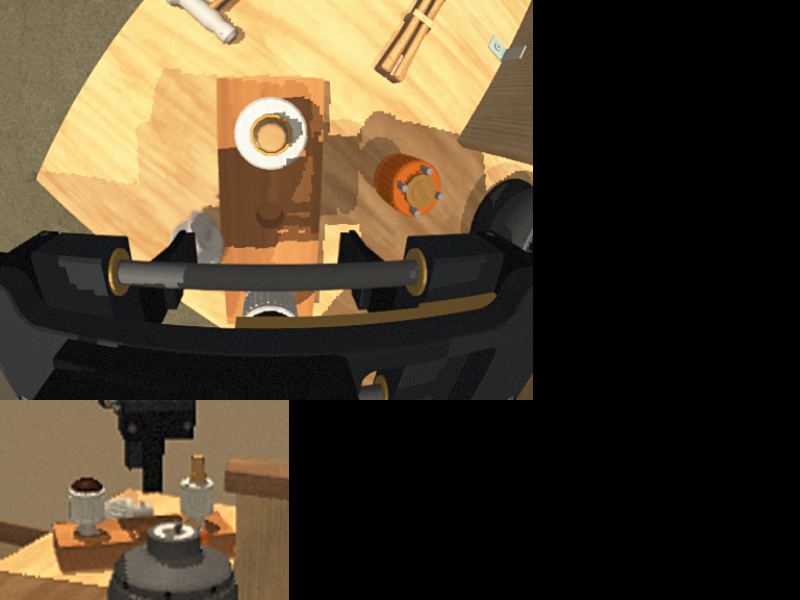

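```bash
python3 -m pendant '[{"jaw":1,"linear":[0,0,-1],"twist":0},{"jaw":1,"linear":[0,0,-2],"twist":0},{"jaw":1,"linear":[0,0,-3],"twist":0},{"jaw":1,"linear":[0,3,-3],"twist":0},{"jaw":1,"linear":[0,3,-3],"twist":0},{"jaw":1,"linear":[0,3,0],"twist":0},{"jaw":1,"linear":[0,3,0],"twist":0},{"jaw":1,"linear":[0,0,0],"twist":0}]' >/dev/null; python3 st.py
python3 -c "
from h import *
c=grab('wrist');d=grab('side');t=grab('top')
im=np.zeros((600,800,3),np.uint8)
im[:300,:400]=cv2.resize(c['color'],(400,300))
im[:300,400:]=cv2.resize(t['color'][100:250,90:290],(400,300),interpolation=cv2.INTER_CUBIC)
im[300:,:400]=cv2.resize(d['color'][130:220,170:290],(400,300),interpolation=cv2.INTER_CUBIC)
im[300:,400:]=cv2.resize(c['color'][60:210,40:240],(400,300),interpolation=cv2.INTER_CUBIC)
cv2.imwrite('pics/10.png',im)
"
```

```text
t 5.57 p [ 0.4957 -0.1189  0.1885] yawx -5.21 tilt [ 0.004 -0.004 -1.   ] F [ 0.6 -0.7  0.8] M [ 0.02  0.02 -0.03] w 0.0867 gf 0.0 q [-0.45  0.39  1.74 -0.    1.01  1.21]
```

View pics/10.png

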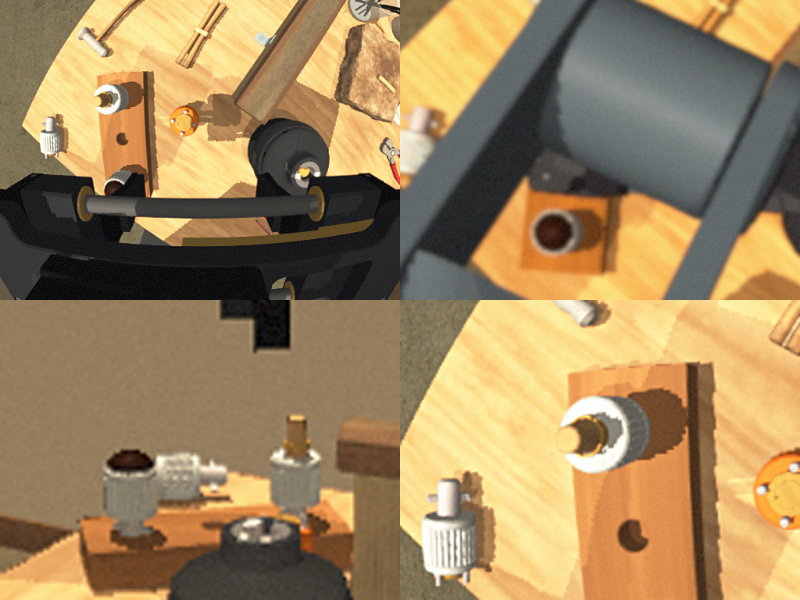

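```bash
cat > m.py <<'E'
from h import *
def cyl(c):
    P=wpts(c); V=np.linalg.inv(c['view'])[:3,3]; z=P[...,2]
    m=(P[...,1]>.055)&(P[...,1]<.22)&(P[...,0]>.38)&(P[...,0]<.62)&(z>.006)&(z<.06)
    n,l,s,ce=cv2.connectedComponentsWithStats(m.astype(np.uint8))
    for i in range(1,n):
        if s[i,4]>60:
            q=P[l==i]; print(s[i].tolist(),q.mean(0).round(4),q.min(0).round(4),q.max(0).round(4)); 
            k=q[q[:,2]>.03]
            if len(k)>10: print('  high',cv2.minAreaRect(k[:,:2].astype(np.float32)),k.max(0).round(4)); r=cv2.fitLine(k[:,:2].astype(np.float32),cv2.DIST_L2,0,.01,.01).ravel();print('  line',r.round(4),np.degrees(np.arctan2(r[1],r[0])).round(1))
    print('cam',V.round(4)); return P
if __name__=='__main__':
    c=load('wrist'); P=cyl(c)
    k=(c['color'].max(2)<45)&(P[...,2]>.12)
    for a in ((150,200),(320,375)):
        q=P[205:300,a[0]:a[1]][k[205:300,a[0]:a[1]]]; print('tip',np.percentile(q[:,2],[0.5,2,10]).round(4))
    c=grab('wrist'); cyl(c)
E
python3 m.py; python3 st.py
```

```text
[51, 149, 28, 54, 1091] [0.52   0.1422 0.0295] [0.4836 0.1274 0.0065] [0.5574 0.1712 0.0409]
  high ((0.515959620475769, 0.14984124898910522), (0.03395639359951019, 0.06067469343543053), 74.3646240234375) [0.5481 0.1693 0.0409]
  line [ 0.9851 -0.1721  0.5134  0.1469] -9.9
cam [ 0.5689 -0.1251  0.372 ]
tip [0.2102 0.2114 0.216 ]
tip [0.1227 0.2112 0.2168]
[51, 146, 28, 54, 1101] [0.5211 0.1476 0.0295] [0.483  0.1319 0.0063] [0.5593 0.1723 0.0409]
  high ((0.5112940073013306, 0.15611280500888824), (0.03456848859786987, 0.04601702839136124), 78.03832244873047) [0.5363 0.1723 0.0409]
  line [ 0.9635 -0.2677  0.5141  0.1522] -15.5
cam [ 0.5682 -0.1205  0.37  ]
t 5.77 p [ 0.4941 -0.1129  0.1867] yawx -4.97 tilt [-0.001  0.001 -1.   ] F [ 0.   0.3 -0.9] M [ 0.04 -0.03 -0.01] w 0.0872 gf 0.0 q [-0.45  0.39  1.74  0.    1.01  1.21]
```

```bash
python3 -m pendant '[{"jaw":1,"linear":[-0.15,-4.0,1.0],"twist":0},{"jaw":1,"linear":[-0.15,-4.0,1.0],"twist":0},{"jaw":1,"linear":[-0.15,-4.0,1.0],"twist":0},{"jaw":1,"linear":[-0.15,-4.0,1.0],"twist":0},{"jaw":1,"linear":[-0.15,-4.0,1.0],"twist":0},{"jaw":1,"linear":[-0.15,-2.6,3.0],"twist":0},{"jaw":1,"linear":[-0.15,-2.6,3.0],"twist":0},{"jaw":1,"linear":[-0.15,-2.6,3.0],"twist":0}]' >/dev/null; python3 -c "
from m import *
c=grab('wrist');cyl(c)"; python3 st.py
```

```text
[238, 138, 62, 103, 4367] [0.524  0.157  0.0321] [0.4853 0.1348 0.0069] [0.5601 0.1811 0.0414]
  high ((0.517337441444397, 0.15732300281524658), (0.03498462215065956, 0.059406179934740067), 76.3844223022461) [0.5461 0.1785 0.0414]
  line [ 0.9538 -0.3004  0.5162  0.1587] -17.5
cam [0.5798 0.1609 0.229 ]
t 6.48 p [0.5018 0.1705 0.0399] yawx -4.71 tilt [-0.01   0.001 -1.   ] F [-0.2  2.4 -2.5] M [ 0.18  0.08 -0.02] w 0.087 gf 0.0 q [0.12 0.65 1.79 0.   0.7  1.77]
```

```bash
python3 -m pendant '[{"jaw":1,"linear":[0,0,0],"twist":5},{"jaw":1,"linear":[0,0,1],"twist":5},{"jaw":1,"linear":[0,0,0],"twist":0}]' >/dev/null; python3 -c "
from m import *
c=grab('wrist');cyl(c)"; python3 st.py .506 .161 -.0155
```

```text
[233, 136, 59, 111, 4857] [0.5242 0.1561 0.0321] [0.4841 0.1347 0.0061] [0.56   0.1813 0.0411]
  high ((0.5137362480163574, 0.15808767080307007), (0.03458157181739807, 0.0519736148416996), 77.59149932861328) [0.5394 0.1782 0.0411]
  line [ 0.9522 -0.3053  0.5162  0.1581] -17.8
[169, 221, 18, 31, 95] [0.5208 0.208  0.0579] [0.5068 0.2046 0.0547] [0.5284 0.213  0.06  ]
  high ((0.518132746219635, 0.2076677829027176), (0.021783605217933655, 0.007894843816757202), 7.845520973205566) [0.5284 0.213  0.06  ]
  line [0.9998 0.0187 0.5208 0.208 ] 1.1
[327, 221, 19, 32, 95] [0.4973 0.1203 0.058 ] [0.4843 0.112  0.0555] [0.503  0.1255 0.06  ]
  high ((0.4953494668006897, 0.12199629098176956), (0.008301163092255592, 0.02172449603676796), 51.61419677734375) [0.503  0.1255 0.06  ]
  line [ 0.8603 -0.5098  0.4973  0.1203] -30.7
cam [0.5771 0.1464 0.2179]
t 6.78 p [0.5051 0.1653 0.0358] yawx -14.75 tilt [-0.003 -0.    -1.   ] F [-0.4 -0.   0. ] M [ 0.04  0.02 -0.  ] w 0.0869 gf 0.0 q [0.11 0.66 1.79 0.   0.69 1.93]
tool shift cm [0.22 0.39 5.13]
```

```bash
python3 -m pendant '[{"jaw":1,"linear":[0.1,0.2,2.4],"twist":0},{"jaw":0.8,"linear":[0.1,0.15,1.6],"twist":0},{"jaw":0.7,"linear":[0,0,0.5],"twist":0},{"jaw":0.6,"linear":[0,0,0],"twist":0}]' 4 >/dev/null;  python3 st.py .506 .161 -.0155
```

```text
t 7.12 p [ 0.5067  0.1604 -0.009 ] yawx -14.9 tilt [-0.003 -0.    -1.   ] F [-0.2  0.   0.7] M [0.06 0.02 0.02] w 0.0745 gf 0.0 q [0.1  0.74 1.81 0.   0.59 1.93]
tool shift cm [-0.08 -0.04  0.65]
```

```bash
python3 -m pendant '[{"jaw":0.5,"linear":[0,0,0.4],"twist":0},{"jaw":0.4,"linear":[0,0,0.1],"twist":0},{"jaw":0.35,"linear":[0,0,0],"twist":0},{"jaw":0.35,"linear":[0,0,0],"twist":0},{"jaw":0.35,"linear":[0,0,0],"twist":0},{"jaw":0.35,"linear":[0,0,0],"twist":0},{"jaw":0.35,"linear":[0,0,0],"twist":0},{"jaw":0.35,"linear":[0,0,0],"twist":0}]' 4 >/dev/null;  python3 st.py .506 .161 -.0155;python3 -c "
from m import *
c=grab('wrist');cyl(c)"
```

```text
t 7.78 p [ 0.5081  0.1604 -0.013 ] yawx -14.97 tilt [ 0.001  0.    -1.   ] F [-0.8 -0.2  3.7] M [0.09 0.09 0.02] w 0.0398 gf 4.0 q [0.1  0.75 1.81 0.   0.58 1.93]
tool shift cm [-0.22  0.    0.25]
[187, 153, 140, 101, 7268] [0.5299 0.1545 0.0309] [0.5009 0.1259 0.006 ] [0.56   0.1889 0.0497]
  high ((0.5217305421829224, 0.15907330811023712), (0.050015904009342194, 0.049781590700149536), 25.380817413330078) [0.555  0.1889 0.0497]
  line [0.2574 0.9663 0.523  0.1562] 75.1
[200, 279, 18, 24, 307] [0.5098 0.1825 0.0563] [0.5036 0.1787 0.0443] [0.5169 0.1868 0.06  ]
  high ((0.5098274350166321, 0.18267710506916046), (0.005527273751795292, 0.013209954835474491), 75.9940414428711) [0.5169 0.1868 0.06  ]
  line [ 0.9796 -0.2008  0.5098  0.1825] -11.6
[296, 279, 18, 24, 303] [0.4985 0.1397 0.0565] [0.4916 0.1352 0.0437] [0.5049 0.1434 0.0599]
  high ((0.49881836771965027, 0.13928008079528809), (0.0056311748921871185, 0.013750554993748665), 75.55610656738281) [0.5049 0.1434 0.0599]
  line [ 0.9494 -0.3141  0.4985  0.1397] -18.3
[243, 280, 28, 13, 167] [0.4936 0.1668 0.0343] [0.4888 0.1571 0.0284] [0.4994 0.1726 0.0404]
  high ((0.494198739528656, 0.16538982093334198), (0.01059748325496912, 0.014592225663363934), 2.033653497695923) [0.4994 0.1726 0.0404]
  line [ 0.2083 -0.9781  0.4936  0.167 ] -78.0
cam [0.5797 0.1409 0.1703]
```

```bash
cat > hold.py <<'E'
from h import *
# held object: points in tool frame (x fwd, z down from fingertips)
def run():
    c=grab('wrist');o=robot.get_obs();P=wpts(c);M=R.from_quat(o['tool_rot']).as_matrix();p=o['position']+[0,0,.0395]
    T=(P-p)@M; m=(abs(T[...,1])<.019)&(T[...,0]>-.03)&(T[...,0]<.08)&(T[...,2]>-.03)&(T[...,2]<.08)&(P[...,2]>.008)&(c['depth']>0)
    for b in np.arange(-.03,.08,.005):
        q=T[m&(T[...,0]>=b)&(T[...,0]<b+.005)]
        if len(q)>5: print('x%+.4f n%d zmin %.4f zmed %.4f zmax %.4f ymin %.3f ymax %.3f'%(b,len(q),q[:,2].min(),np.median(q[:,2]),q[:,2].max(),q[:,1].min(),q[:,1].max()))
run()
E
python3 hold.py; python3 -m pendant '[{"jaw":0.35,"linear":[0,0,-0.3],"twist":0},{"jaw":0.35,"linear":[0,0,-1],"twist":0},{"jaw":0.35,"linear":[0,0,-1.5],"twist":0},{"jaw":0.35,"linear":[0,0,-1.5],"twist":0},{"jaw":0.35,"linear":[0,0,-1],"twist":0},{"jaw":0.35,"linear":[0,0,0],"twist":0},{"jaw":0.35,"linear":[0,0,0],"twist":0},{"jaw":0.35,"linear":[0,0,0],"twist":0}]' 5 >/dev/null;  python3 st.py; python3 hold.py
```

```text
x-0.0250 n9 zmin -0.0091 zmed -0.0085 zmax 0.0012 ymin -0.006 ymax 0.015
x-0.0200 n135 zmin -0.0098 zmed -0.0055 zmax 0.0007 ymin -0.007 ymax 0.016
x-0.0150 n43 zmin -0.0124 zmed -0.0088 zmax -0.0056 ymin -0.007 ymax 0.005
x-0.0100 n13 zmin -0.0140 zmed -0.0131 zmax -0.0126 ymin -0.004 ymax 0.004
x+0.0000 n143 zmin -0.0106 zmed -0.0049 zmax 0.0001 ymin -0.018 ymax 0.019
x+0.0050 n578 zmin -0.0140 zmed -0.0103 zmax 0.0028 ymin -0.019 ymax 0.019
x+0.0100 n649 zmin -0.0141 zmed -0.0103 zmax 0.0012 ymin -0.019 ymax 0.019
x+0.0150 n681 zmin -0.0144 zmed -0.0105 zmax 0.0013 ymin -0.019 ymax 0.019
x+0.0200 n657 zmin -0.0144 zmed -0.0109 zmax 0.0009 ymin -0.019 ymax 0.019
x+0.0250 n1261 zmin -0.0143 zmed -0.0020 zmax 0.0185 ymin -0.019 ymax 0.019
x+0.0300 n326 zmin -0.0034 zmed -0.0007 zmax 0.0060 ymin -0.009 ymax 0.008
x+0.0350 n477 zmin -0.0037 zmed -0.0003 zmax 0.0115 ymin -0.016 ymax 0.015
x+0.0400 n467 zmin -0.0032 zmed -0.0001 zmax 0.0130 ymin -0.016 ymax 0.015
x+0.0450 n360 zmin -0.0034 zmed -0.0006 zmax 0.0072 ymin -0.009 ymax 0.008
x+0.0500 n213 zmin -0.0022 zmed 0.0024 zmax 0.0133 
[... 527 characters left out ...]
 0.0019 ymin -0.018 ymax 0.019
x+0.0100 n653 zmin -0.0134 zmed -0.0096 zmax 0.0024 ymin -0.019 ymax 0.019
x+0.0150 n681 zmin -0.0132 zmed -0.0094 zmax 0.0033 ymin -0.019 ymax 0.019
x+0.0200 n665 zmin -0.0135 zmed -0.0096 zmax 0.0029 ymin -0.019 ymax 0.019
x+0.0250 n1220 zmin -0.0128 zmed -0.0022 zmax 0.0228 ymin -0.019 ymax 0.019
x+0.0300 n312 zmin -0.0013 zmed 0.0012 zmax 0.0078 ymin -0.008 ymax 0.008
x+0.0350 n461 zmin -0.0016 zmed 0.0019 zmax 0.0137 ymin -0.016 ymax 0.015
x+0.0400 n466 zmin -0.0012 zmed 0.0021 zmax 0.0164 ymin -0.015 ymax 0.015
x+0.0450 n342 zmin -0.0009 zmed 0.0023 zmax 0.0109 ymin -0.009 ymax 0.008
x+0.0500 n192 zmin 0.0009 zmed 0.0040 zmax 0.0154 ymin -0.008 ymax 0.008
```

```bash
python3 -m pendant '[{"jaw":0.35,"linear":[0,1,0],"twist":0},{"jaw":0.35,"linear":[0,2,0],"twist":0},{"jaw":0.35,"linear":[0,1,0],"twist":0},{"jaw":0.35,"linear":[0,0,0],"twist":0},{"jaw":0.35,"linear":[0,0,0],"twist":0},{"jaw":0.35,"linear":[0,0,0],"twist":0}]' 3.5 >/dev/null;  python3 st.py; python3 hold.py
```

```text
t 9.1 p [0.4977 0.1218 0.0395] yawx -15.01 tilt [ 0.  0. -1.] F [ 0.2  0.7 -1.7] M [0.04 0.   0.02] w 0.0396 gf 3.5 q [0.02 0.64 1.84 0.   0.66 1.85]
x-0.0200 n119 zmin -0.0114 zmed -0.0057 zmax -0.0001 ymin -0.007 ymax 0.016
x-0.0150 n71 zmin -0.0111 zmed -0.0091 zmax -0.0046 ymin -0.007 ymax 0.006
x-0.0050 n7 zmin -0.0008 zmed 0.0013 zmax 0.0033 ymin -0.019 ymax 0.019
x+0.0000 n171 zmin -0.0105 zmed -0.0049 zmax 0.0042 ymin -0.019 ymax 0.019
x+0.0050 n629 zmin -0.0129 zmed -0.0092 zmax 0.0049 ymin -0.019 ymax 0.018
x+0.0100 n656 zmin -0.0128 zmed -0.0089 zmax 0.0017 ymin -0.018 ymax 0.019
x+0.0150 n691 zmin -0.0126 zmed -0.0082 zmax 0.0074 ymin -0.019 ymax 0.019
x+0.0200 n670 zmin -0.0123 zmed -0.0082 zmax 0.0250 ymin -0.019 ymax 0.019
x+0.0250 n1145 zmin -0.0114 zmed -0.0018 zmax 0.0244 ymin -0.019 ymax 0.019
x+0.0300 n326 zmin -0.0005 zmed 0.0028 zmax 0.0109 ymin -0.008 ymax 0.009
x+0.0350 n472 zmin 0.0008 zmed 0.0038 zmax 0.0157 ymin -0.015 ymax 0.016
x+0.0400 n426 zmin 0.0014 zmed 0.0041 zmax 0.0188 ymin -0.015 ymax 0.016
x+0.0450 n344 zmin 0.0017 zmed 0.0045 zmax 0.0124 ymin -0.008 ymax 0.009
x+0.0500 n155 zmin 0.0031 zmed 0.0062 zmax 0.0186 ymin -0.007 ymax 0.008
```

```bash
python3 -m pendant '[{"jaw":0.35,"linear":[0,0,-1],"twist":0},{"jaw":0.35,"linear":[0,0,-1],"twist":0},{"jaw":0.35,"linear":[0,0,-1],"twist":0},{"jaw":0.35,"linear":[0,0,0],"twist":0},{"jaw":0.35,"linear":[0,0,0],"twist":0},{"jaw":0.35,"linear":[0,0,0],"twist":0},{"jaw":0.35,"linear":[0,0,0],"twist":0},{"jaw":0.35,"linear":[0,0,0],"twist":0}]' 3 >/dev/null;  python3 st.py; python3 hold.py
```

```text
t 9.82 p [0.497  0.1217 0.0693] yawx -14.97 tilt [-0.001 -0.    -1.   ] F [-0.5 -0.3 -1.4] M [ 0.06  0.03 -0.06] w 0.0396 gf 3.0 q [0.02 0.58 1.83 0.   0.73 1.85]
x-0.0200 n38 zmin -0.0115 zmed -0.0047 zmax -0.0031 ymin -0.007 ymax 0.016
x-0.0150 n72 zmin -0.0139 zmed -0.0120 zmax -0.0051 ymin -0.007 ymax 0.014
x-0.0050 n12 zmin -0.0011 zmed 0.0022 zmax 0.0044 ymin -0.019 ymax 0.019
x+0.0000 n229 zmin -0.0104 zmed -0.0049 zmax 0.0055 ymin -0.019 ymax 0.018
x+0.0050 n689 zmin -0.0120 zmed -0.0077 zmax 0.0060 ymin -0.019 ymax 0.019
x+0.0100 n706 zmin -0.0110 zmed -0.0060 zmax 0.0050 ymin -0.018 ymax 0.019
x+0.0150 n691 zmin -0.0088 zmed -0.0045 zmax 0.0061 ymin -0.018 ymax 0.018
x+0.0200 n721 zmin -0.0077 zmed -0.0029 zmax 0.0109 ymin -0.019 ymax 0.019
x+0.0250 n818 zmin -0.0059 zmed -0.0008 zmax 0.0170 ymin -0.019 ymax 0.019
x+0.0300 n406 zmin -0.0047 zmed 0.0103 zmax 0.0262 ymin -0.009 ymax 0.016
x+0.0350 n455 zmin 0.0090 zmed 0.0130 zmax 0.0259 ymin -0.015 ymax 0.016
x+0.0400 n348 zmin 0.0110 zmed 0.0138 zmax 0.0226 ymin -0.015 ymax 0.009
x+0.0450 n293 zmin 0.0127 zmed 0.0155 zmax 0.0238 ymin -0.009 ymax 0.009
x+0.0500 n50 zmin 0.0149 zmed 0.0169 zmax 0.0200 ymin -0.006 ymax 0.006
```

```bash
python3 -m pendant '[{"jaw":0.35,"linear":[0,0,0],"twist":0},{"jaw":0.35,"linear":[0,0,0],"twist":0},{"jaw":0.35,"linear":[0,0,0],"twist":0},{"jaw":0.35,"linear":[0,0,0],"twist":0},{"jaw":0.35,"linear":[0,0,0],"twist":0},{"jaw":0.35,"linear":[0,0,0],"twist":0},{"jaw":0.35,"linear":[0,0,0],"twist":0},{"jaw":0.35,"linear":[0,0,0],"twist":0},{"jaw":0.35,"linear":[0,0,0],"twist":0},{"jaw":0.35,"linear":[0,0,0],"twist":0},{"jaw":0.35,"linear":[0,0,0],"twist":0},{"jaw":0.35,"linear":[0,0,0],"twist":0}]' 3 >/dev/null;  python3 st.py; python3 hold.py
```

```text
t 10.87 p [0.4974 0.1217 0.0696] yawx -14.97 tilt [ 0.  0. -1.] F [ 0.3  0.9 -1.3] M [ 0.04  0.08 -0.03] w 0.0399 gf 3.0 q [0.02 0.58 1.83 0.   0.73 1.85]
x-0.0200 n34 zmin -0.0062 zmed -0.0046 zmax -0.0027 ymin 0.011 ymax 0.016
x-0.0150 n75 zmin -0.0140 zmed -0.0119 zmax -0.0049 ymin -0.007 ymax 0.015
x-0.0050 n13 zmin -0.0010 zmed 0.0012 zmax 0.0036 ymin -0.019 ymax 0.019
x+0.0000 n231 zmin -0.0105 zmed -0.0047 zmax 0.0059 ymin -0.019 ymax 0.018
x+0.0050 n690 zmin -0.0121 zmed -0.0077 zmax 0.0060 ymin -0.019 ymax 0.018
x+0.0100 n684 zmin -0.0108 zmed -0.0060 zmax 0.0049 ymin -0.018 ymax 0.018
x+0.0150 n722 zmin -0.0091 zmed -0.0044 zmax 0.0067 ymin -0.018 ymax 0.018
x+0.0200 n718 zmin -0.0075 zmed -0.0028 zmax 0.0130 ymin -0.019 ymax 0.019
x+0.0250 n817 zmin -0.0056 zmed -0.0006 zmax 0.0167 ymin -0.018 ymax 0.019
x+0.0300 n399 zmin -0.0047 zmed 0.0104 zmax 0.0262 ymin -0.010 ymax 0.016
x+0.0350 n455 zmin 0.0096 zmed 0.0129 zmax 0.0253 ymin -0.015 ymax 0.016
x+0.0400 n350 zmin 0.0106 zmed 0.0138 zmax 0.0226 ymin -0.015 ymax 0.009
x+0.0450 n286 zmin 0.0125 zmed 0.0156 zmax 0.0235 ymin -0.009 ymax 0.009
x+0.0500 n50 zmin 0.0155 zmed 0.0170 zmax 0.0204 ymin -0.006 ymax 0.006
```

```bash
sed -i 's/np.arange(-.03,.08,.005)/np.arange(-.02,.08,.01)/' hold.py; python3 -m pendant '[{"jaw":0.35,"linear":[0,0,-4.1],"twist":0},{"jaw":0.35,"linear":[0,0,-3],"twist":6.9},{"jaw":0.35,"linear":[0,0,-1.5],"twist":6.9},{"jaw":0.35,"linear":[0,0,-0.5],"twist":6.9},{"jaw":0.35,"linear":[0,0,1],"twist":6.9},{"jaw":0.35,"linear":[0,0,2],"twist":6.9},{"jaw":0.35,"linear":[0,0,2.5],"twist":6.9},{"jaw":0.35,"linear":[0,0,2.5],"twist":6.9},{"jaw":0.35,"linear":[0,0,-4.1],"twist":6.9},{"jaw":0.35,"linear":[0,0,-2],"twist":0},{"jaw":0.35,"linear":[0,0,0],"twist":0},{"jaw":0.35,"linear":[0,0,0],"twist":0}]' 3 >/dev/null;  python3 st.py; python3 hold.py
```

```text
t 11.92 p [0.4982 0.1218 0.1418] yawx -70.15 tilt [ 0.002 -0.    -1.   ] F [ 0.3  1.1 -1.5] M [0.1  0.02 0.04] w 0.0398 gf 2.9 q [ 0.02  0.46  1.77 -0.    0.9   2.82]
x-0.0100 n32 zmin 0.0097 zmed 0.0119 zmax 0.0140 ymin -0.019 ymax 0.018
x+0.0000 n543 zmin -0.0015 zmed 0.0059 zmax 0.0331 ymin -0.019 ymax 0.019
x+0.0100 n870 zmin 0.0026 zmed 0.0134 zmax 0.0499 ymin -0.017 ymax 0.016
```

```bash
cat > prof.py <<'E'
from h import *
c=grab('wrist');o=robot.get_obs();P=wpts(c);M=R.from_quat(o['tool_rot']).as_matrix();p=o['position']+[0,0,.0395]
T=(P-p)@M
m=(abs(T[...,1])<.005)&(T[...,0]>-.04)&(T[...,0]<.06)&(T[...,2]>-.045)&(T[...,2]<.075)&(c['depth']>0)
q=T[m]
for a in np.arange(-.045,.075,.004):
    k=q[(q[:,2]>=a)&(q[:,2]<a+.004)]
    if len(k)>3: print('z%+.3f n%d x %.4f..%.4f med %.4f'%(a+.002,len(k),k[:,0].min(),k[:,0].max(),np.median(k[:,0])))
E
python3 prof.py
```

```text
z+0.005 n389 x -0.0031..0.0128 med 0.0037
z+0.009 n69 x 0.0002..0.0132 med 0.0100
z+0.013 n257 x 0.0088..0.0180 med 0.0138
z+0.017 n30 x 0.0164..0.0181 med 0.0173
z+0.021 n18 x 0.0159..0.0177 med 0.0168
z+0.025 n21 x 0.0151..0.0173 med 0.0159
z+0.029 n30 x 0.0149..0.0166 med 0.0156
z+0.033 n17 x 0.0144..0.0160 med 0.0151
z+0.037 n22 x 0.0140..0.0159 med 0.0149
z+0.041 n20 x 0.0135..0.0152 med 0.0142
z+0.045 n25 x 0.0133..0.0152 med 0.0140
z+0.049 n12 x 0.0126..0.0147 med 0.0141
```

```bash
python3 -m pendant '[{"jaw":0.35,"linear":[0,0,0],"twist":0},{"jaw":0.35,"linear":[0,0,0],"twist":0}]' 12
python3 - <<'E'
from h import *
c=grab('wrist');P=wpts(c);z=P[...,2]
ok=(c['depth']>0)
m=ok&(abs(P[...,0]-.505)<.09)&(abs(P[...,1]-.005)<.045)
w=m&(abs(z-.03)<.004);print(w.sum())
q=P[w][:,:2].astype(np.float32);print(cv2.minAreaRect(q))
hole=m&(z<.024)&(abs(P[...,0]-.505)<.025)&(abs(P[...,1]-.005)<.025)
print(hole.sum(),P[hole].mean(0),P[hole].min(0),P[hole].max(0))
# rim: wood extent around the hole along rows through centre
W=P[w]; 
for yy in np.arange(-.012,.024,.004):
    k=W[(abs(W[:,1]-yy)<.0015)&(abs(W[:,0]-.505)<.03)][:,0]; k=np.sort(k)
    if len(k)>4:
        g=np.diff(k); i=g.argmax(); print('y%.3f gap %.4f..%.4f'%(yy,k[i],k[i+1]))
E
python3 prof.py | head -8; python3 st.py .508 -.0035 .14
```

```text
time: 12.18
position: [0.4967, 0.1217, 0.1417]
tool_rot: [0.818, -0.575, -0.0, 0.0]
ft_force: [-0.8, -0.2, -0.5]
grip_width: 0.0393
grip_force: 11.9
9373
((0.5046901106834412, 0.002508506178855896), (0.07684743404388428, 0.1857338547706604), 85.06901550292969)
303 [ 5.02995368e-01 -6.01165983e-06  9.52857644e-03] [ 0.49325881 -0.01606991 -0.00072983] [0.51361059 0.01017182 0.02337684]
y-0.012 gap 0.4771..0.4778
y-0.008 gap 0.4772..0.4779
y-0.004 gap 0.4973..0.5112
y0.000 gap 0.4943..0.5133
y0.004 gap 0.4942..0.5140
y0.008 gap 0.4959..0.5116
y0.012 gap 0.5008..0.5037
y0.016 gap 0.4978..0.4985
y0.020 gap 0.5057..0.5063
z+0.005 n400 x -0.0034..0.0136 med 0.0038
z+0.009 n66 x 0.0042..0.0132 med 0.0100
z+0.013 n250 x 0.0084..0.0179 med 0.0137
z+0.017 n30 x 0.0160..0.0177 med 0.0173
z+0.021 n16 x 0.0156..0.0175 med 0.0165
z+0.025 n26 x 0.0152..0.0171 med 0.0159
z+0.029 n21 x 0.0145..0.0168 med 0.0153
z+0.033 n22 x 0.0144..0.0162 med 0.0149
t 12.28 p [0.497  0.1217 0.1417] yawx -70.17 tilt [-0.  0. -1.] F [ 0.5  0.7 -1.9] M [ 0.13 -0.02 -0.01] w 0.0393 gf 11.9 q [0.02 0.46 1.78 0.   0.9  2.82]
tool shift cm [12.15  3.21  0.17]
```

```bash
python3 -m pendant '[{"jaw":0.35,"linear":[1.35,0.37,0],"twist":0},{"jaw":0.35,"linear":[2.7,0.74,0],"twist":0},{"jaw":0.35,"linear":[2.7,0.74,0],"twist":0},{"jaw":0.35,"linear":[2.7,0.74,0],"twist":0},{"jaw":0.35,"linear":[1.95,0.54,0],"twist":0},{"jaw":0.35,"linear":[0.95,0.26,0],"twist":0},{"jaw":0.35,"linear":[0,0,2],"twist":0},{"jaw":0.35,"linear":[0,0,1],"twist":0},{"jaw":0.35,"linear":[0,0,0],"twist":0},{"jaw":0.35,"linear":[0,0,0],"twist":0}]' 12 >/dev/null;python3 prof.py; python3 st.py .507 -.006 .068
```

```text
z+0.005 n329 x -0.0035..0.0137 med 0.0025
z+0.009 n145 x 0.0004..0.0136 med 0.0085
z+0.013 n220 x 0.0080..0.0177 med 0.0131
z+0.017 n49 x 0.0124..0.0175 med 0.0167
z+0.021 n16 x 0.0154..0.0171 med 0.0164
z+0.025 n24 x 0.0150..0.0169 med 0.0158
z+0.029 n20 x 0.0145..0.0163 med 0.0151
z+0.033 n21 x 0.0141..0.0158 med 0.0148
z+0.037 n19 x 0.0123..0.0153 med 0.0143
z+0.041 n15 x 0.0117..0.0146 med 0.0137
z+0.045 n27 x 0.0112..0.0143 med 0.0133
z+0.049 n18 x 0.0115..0.0139 med 0.0130
t 13.17 p [ 0.5071 -0.0052  0.1115] yawx -70.12 tilt [-0.001  0.    -1.   ] F [ 0.7  0.5 -1.7] M [ 0.08 -0.03 -0.01] w 0.0395 gf 11.9 q [-0.23  0.51  1.81  0.    0.82  2.56]
tool shift cm [0.07 0.04 4.35]
```

```bash
python3 -m pendant '[{"jaw":0.35,"linear":[0.05,0.05,1],"twist":0},{"jaw":0.35,"linear":[0,0,1.5],"twist":0},{"jaw":0.35,"linear":[0,0,1],"twist":0},{"jaw":0.35,"linear":[0,0,0.5],"twist":0},{"jaw":0.35,"linear":[0,0,0.2],"twist":0},{"jaw":0.35,"linear":[0,0,0.2],"twist":0},{"jaw":0.35,"linear":[0,0,0.2],"twist":0},{"jaw":0.35,"linear":[0,0,0],"twist":0}]' 12 >/dev/null;python3 prof.py; python3 st.py .507 -.006 .0575
```

```text
z+0.005 n379 x -0.0036..0.0138 med 0.0035
z+0.009 n88 x 0.0012..0.0137 med 0.0095
z+0.013 n247 x 0.0084..0.0178 med 0.0135
z+0.017 n30 x 0.0149..0.0176 med 0.0172
z+0.021 n16 x 0.0154..0.0173 med 0.0164
z+0.025 n25 x 0.0148..0.0171 med 0.0158
z+0.029 n21 x 0.0146..0.0161 med 0.0154
z+0.033 n24 x 0.0141..0.0163 med 0.0151
z+0.037 n17 x 0.0140..0.0154 med 0.0146
z+0.041 n19 x 0.0133..0.0149 med 0.0140
z+0.045 n27 x 0.0121..0.0151 med 0.0136
z+0.049 n15 x 0.0117..0.0144 med 0.0138
z+0.073 n74 x 0.0058..0.0333 med 0.0198
t 13.88 p [ 0.5073 -0.0066  0.0658] yawx -70.17 tilt [ 0.001 -0.    -1.   ] F [ 0.2 -0.2 -1.7] M [ 0.13 -0.    0.02] w 0.0393 gf 11.9 q [-0.23  0.59  1.84  0.    0.71  2.56]
tool shift cm [-0.07  0.01  0.83]
```

```bash
python3 -m pendant '[{"jaw":0.35,"linear":[0,0,0.2],"twist":0},{"jaw":0.35,"linear":[-0.1,0,0.2],"twist":0},{"jaw":0.35,"linear":[-0.15,0,0.2],"twist":0},{"jaw":0.35,"linear":[-0.15,0,0.1],"twist":0},{"jaw":0.35,"linear":[-0.1,0,0.1],"twist":0},{"jaw":0.35,"linear":[0,0,0],"twist":0}]' 6 >/dev/null;python3 prof.py; python3 st.py .507 -.006 .0575
```

```text
z-0.003 n24 x -0.0188..-0.0157 med -0.0174
z+0.001 n310 x -0.0173..0.0112 med 0.0039
z+0.005 n72 x 0.0029..0.0156 med 0.0088
z+0.009 n271 x 0.0067..0.0171 med 0.0129
z+0.013 n30 x 0.0156..0.0169 med 0.0162
z+0.017 n39 x 0.0150..0.0172 med 0.0159
z+0.021 n35 x 0.0150..0.0168 med 0.0158
z+0.025 n32 x 0.0140..0.0169 med 0.0156
z+0.029 n31 x 0.0140..0.0168 med 0.0156
z+0.033 n26 x 0.0135..0.0166 med 0.0155
z+0.037 n24 x 0.0135..0.0165 med 0.0152
z+0.041 n45 x 0.0135..0.0165 med 0.0155
z+0.045 n5 x 0.0141..0.0163 med 0.0153
z+0.069 n514 x 0.0067..0.0393 med 0.0229
z+0.073 n15 x 0.0262..0.0387 med 0.0369
t 14.43 p [ 0.5084 -0.0021  0.0594] yawx -70.2 tilt [ 0.007 -0.001 -1.   ] F [1.2 0.9 8.3] M [ 0.34 -0.21  0.06] w 0.0402 gf 6.3 q [-0.22  0.6   1.85  0.    0.69  2.57]
tool shift cm [0.32 0.26 0.19]
```

```bash
python3 -m pendant '[{"jaw":0.35,"linear":[0,0.15,0],"twist":0},{"jaw":0.35,"linear":[0,0.15,0],"twist":0},{"jaw":0.35,"linear":[0,0,0.2],"twist":0},{"jaw":0.35,"linear":[0,0,0.2],"twist":0},{"jaw":0.35,"linear":[0,0,0],"twist":0}]' 6 >/dev/null;python3 prof.py; python3 st.py .507 -.006 .0575
```

```text
z-0.007 n51 x -0.0194..0.0116 med -0.0153
z-0.003 n258 x -0.0179..0.0120 med 0.0051
z+0.001 n283 x -0.0225..0.0154 med 0.0100
z+0.005 n140 x -0.0250..0.0161 med 0.0147
z+0.009 n32 x 0.0143..0.0162 med 0.0152
z+0.013 n49 x 0.0139..0.0163 med 0.0151
z+0.017 n43 x 0.0142..0.0161 med 0.0151
z+0.021 n42 x 0.0142..0.0162 med 0.0152
z+0.025 n37 x 0.0141..0.0166 med 0.0153
z+0.029 n31 x 0.0137..0.0166 med 0.0149
z+0.033 n39 x 0.0135..0.0164 med 0.0151
z+0.037 n34 x 0.0143..0.0164 med 0.0157
z+0.065 n511 x 0.0073..0.0377 med 0.0224
z+0.069 n14 x 0.0333..0.0373 med 0.0351
z+0.073 n11 x 0.0331..0.0373 med 0.0357
t 14.9 p [ 0.5044 -0.0032  0.055 ] yawx -70.19 tilt [ 0.004 -0.001 -1.   ] F [-0.1  0.4  6.6] M [ 0.22  0.01 -0.07] w 0.0397 gf 6.1 q [-0.23  0.6   1.86  0.    0.67  2.57]
tool shift cm [ 0.35 -0.15 -0.25]
```

```bash
for a in 1; do python3 -m pendant '[{"jaw":0.35,"linear":[-0.05,-0.08,0.03],"twist":0},{"jaw":0.35,"linear":[-0.05,-0.07,0.03],"twist":0},{"jaw":0.35,"linear":[0,0,0.05],"twist":0}]' 8; done;  python3 prof.py | sed -n '3,6p;11,20p'; python3 -m pendant '[{"jaw":0.35,"linear":[-0.1,0,0.03],"twist":0},{"jaw":0.35,"linear":[-0.1,0,0.03],"twist":0},{"jaw":0.35,"linear":[0,0,0.03],"twist":0}]' 8;  python3 prof.py| sed -n '3,6p;11,20p'
```

```text
time: 15.15
position: [0.505, -0.0017, 0.0543]
tool_rot: [0.818, -0.575, 0.002, -0.001]
ft_force: [-1.0, 0.6, 12.8]
grip_width: 0.04
grip_force: 8.3
z+0.001 n329 x -0.0231..0.0159 med 0.0102
z+0.005 n80 x -0.0241..0.0162 med 0.0150
z+0.009 n46 x 0.0142..0.0163 med 0.0149
z+0.013 n50 x 0.0141..0.0162 med 0.0151
z+0.033 n45 x 0.0137..0.0169 med 0.0156
z+0.037 n27 x 0.0150..0.0167 med 0.0161
z+0.061 n23 x 0.0102..0.0360 med 0.0215
z+0.065 n540 x 0.0074..0.0392 med 0.0232
z+0.069 n12 x 0.0351..0.0392 med 0.0374
z+0.073 n10 x 0.0350..0.0390 med 0.0372
time: 15.45
position: [0.5048, 0.0002, 0.0536]
tool_rot: [0.818, -0.575, 0.002, -0.001]
ft_force: [-0.3, 1.2, 13.8]
grip_width: 0.0405
grip_force: 8.4
z+0.001 n345 x -0.0232..0.0152 med 0.0106
z+0.005 n66 x -0.0246..0.0157 med 0.0148
z+0.009 n54 x 0.0142..0.0161 med 0.0148
z+0.013 n52 x 0.0143..0.0165 med 0.0151
z+0.033 n48 x 0.0144..0.0178 med 0.0164
z+0.037 n20 x 0.0160..0.0174 med 0.0169
z+0.061 n140 x 0.0087..0.0404 med 0.0252
z+0.065 n449 x 0.0076..0.0414 med 0.0242
z+0.069 n11 x 0.0370..0.0413 med 0.0387
z+0.073 n11 x 0.0374..0.0410 med 0.0393
```

```bash
python3 -c "
from h import *
c=load('wrist');d=grab('side')
im=np.zeros((600,800,3),np.uint8)
im[:,:450]=cv2.resize(c['color'][130:290,196:316],(450,600),interpolation=cv2.INTER_CUBIC)
im[:400,450:]=cv2.resize(d['color'][145:215,205:266],(350,400),interpolation=cv2.INTER_CUBIC)
cv2.imwrite('pics/11.png',im)
"
```

```text
(no output)
```

View pics/11.png

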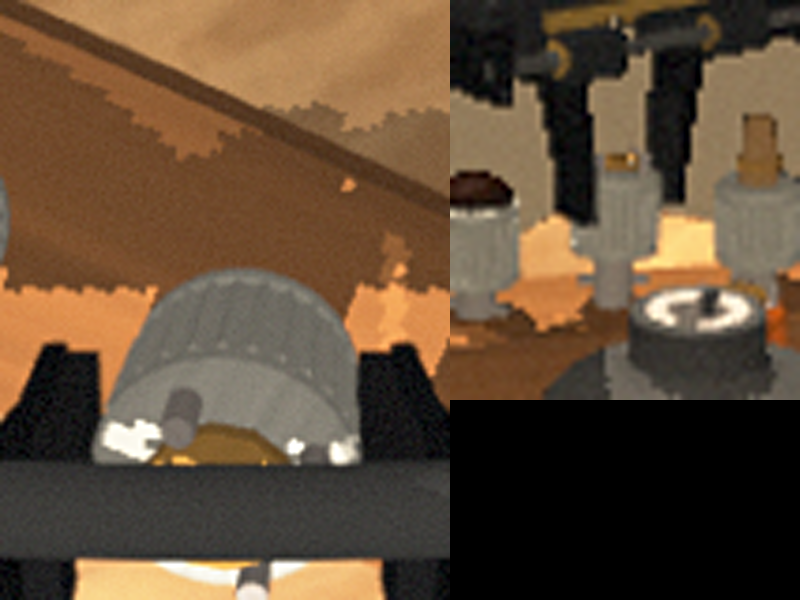

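```bash
python3 -m pendant '[{"jaw":0.35,"linear":[0,0,0],"twist":0},{"jaw":0.35,"linear":[0,0,-0.5],"twist":0},{"jaw":0.35,"linear":[0,0,-0.5],"twist":0},{"jaw":0.35,"linear":[0,0,0],"twist":0},{"jaw":0.35,"linear":[0,0,0],"twist":0}]' 30
cat > ax.py <<'E'
from h import *
# axis of held grip from wrist cloud: fit cylinder r=20 in tool frame; and wood hole if seen
from scipy.optimize import least_squares
c=grab('wrist');o=robot.get_obs();P=wpts(c);M=R.from_quat(o['tool_rot']).as_matrix();p=o['position']+[0,0,.0395]
T=(P-p)@M
m=(abs(T[...,1])<.0185)&(T[...,0]>-.005)&(T[...,0]<.03)&(T[...,2]>.012)&(T[...,2]<.045)&(c['depth']>0)&(P[...,2]>.036)
q=T[m]
def f(a):
    n=np.array([a[2],a[3],1]);n/=np.linalg.norm(n);d=q-[a[0],a[1],.02];return np.linalg.norm(d-np.outer(d@n,n),axis=1)-.0195
s=least_squares(f,[-.005,0,0,0],loss='soft_l1',f_scale=.0005);a=s.x
print('n',len(q),'axis@.02',a[:2].round(4),'slope',a[2:].round(3),'rms',np.sqrt(np.mean(s.fun**2)).round(4))
tt=T[(abs(T[...,1])<.014)&(T[...,0]>-.005+a[0])&(T[...,0]<.014+a[0])&(T[...,2]<.03)&(T[...,2]>-.02)]
k=tt[(tt[:,0]-a[0]>.0135)][:,2]; print('top rim z',np.percentile(k,[5,50]).round(4) if len(k) else None)
L=float(np.median(k)) if len(k) else .01
e=L+.063; tip=np.array([a[0]+a[2]*(e-.02),a[1]+a[3]*(e-.02),e]); print('tip world',(M@tip+p).round(4))
E
python3 ax.py; python3 st.py
```

```text
time: 15.97
position: [0.5031, 0.0004, 0.0617]
tool_rot: [0.818, -0.575, 0.0, -0.0]
ft_force: [0.2, 0.6, -1.8]
grip_width: 0.0395
grip_force: 29.6
n 897 axis@.02 [-0.0036  0.0008] slope [0.063 0.105] rms 0.0005
top rim z [-0.0079  0.0008]
tip world [ 0.4975 -0.0006  0.0372]
t 16.02 p [5.028e-01 4.000e-04 6.150e-02] yawx -70.18 tilt [-0.  0. -1.] F [-0.3 -0.2 -1.5] M [ 0.12 -0.05  0.02] w 0.0394 gf 29.6 q [-0.22  0.59  1.86  0.    0.69  2.57]
```

```bash
python3 -m pendant '[{"jaw":0.35,"linear":[-0.05,-0.15,0.4],"twist":0},{"jaw":0.35,"linear":[0,0,0.2],"twist":0},{"jaw":0.35,"linear":[0,0,0],"twist":0}]' 30;python3 -m pendant '[{"jaw":0.35,"linear":[0,0,0.1],"twist":0},{"jaw":0.35,"linear":[0,-0.1,0],"twist":0},{"jaw":0.35,"linear":[0,-0.1,0],"twist":0}]' ;python3 -m pendant '[{"jaw":0.35,"linear":[0,-0.1,0.05],"twist":0},{"jaw":0.35,"linear":[0,-0.1,0],"twist":0},{"jaw":0.35,"linear":[0,0,0],"twist":0}]'
```

```text
time: 16.27
position: [0.5038, 0.0015, 0.0547]
tool_rot: [0.818, -0.575, -0.001, 0.0]
ft_force: [-0.0, -0.1, -2.1]
grip_width: 0.0399
grip_force: 29.6
time: 16.52
position: [0.5061, 0.0021, 0.0544]
tool_rot: [0.818, -0.575, -0.0, 0.0]
ft_force: [-0.1, -0.4, -2.3]
grip_width: 0.0395
grip_force: 29.6
time: 16.77
position: [0.5083, 0.0028, 0.0541]
tool_rot: [0.818, -0.575, 0.0, -0.0]
ft_force: [-0.9, -0.3, -1.3]
grip_width: 0.0396
grip_force: 29.6
```

```bash
python3 -m pendant '[{"jaw":0.35,"linear":[0,0.15,0.1],"twist":0},{"jaw":0.35,"linear":[0,0.1,0.1],"twist":0},{"jaw":0.35,"linear":[0,0,0.05],"twist":0},{"jaw":0.35,"linear":[0,0,0],"twist":0}]' 30;python3 ax.py; python3 -m pendant '[{"jaw":0.35,"linear":[0,0,0.1],"twist":0},{"jaw":0.35,"linear":[0,0,0.1],"twist":0},{"jaw":0.35,"linear":[0,0,0],"twist":0}]'; python3 ax.py
```

```text
time: 17.1
position: [0.5069, 0.0018, 0.052]
tool_rot: [0.818, -0.575, 0.001, -0.001]
ft_force: [2.0, -0.1, 0.0]
grip_width: 0.0395
grip_force: 29.5
n 882 axis@.02 [-0.0038  0.001 ] slope [0.056 0.104] rms 0.0005
top rim z [-0.0077  0.0013]
tip world [0.5013 0.0011 0.0272]
time: 17.4
position: [0.5074, 0.0018, 0.0498]
tool_rot: [0.818, -0.575, 0.002, -0.001]
ft_force: [5.3, 2.7, -0.0]
grip_width: 0.0396
grip_force: 29.4
n 875 axis@.02 [-0.0038  0.001 ] slope [0.056 0.102] rms 0.0005
top rim z [-0.0077  0.0005]
tip world [0.502  0.0013 0.0258]
```

```bash
python3 -m pendant '[{"jaw":0.35,"linear":[0,-0.12,0.1],"twist":0},{"jaw":0.35,"linear":[0,-0.08,0.1],"twist":0},{"jaw":0.35,"linear":[0,0,0.1],"twist":0},{"jaw":0.35,"linear":[0,0,0],"twist":0}]' 12;python3 ax.py; python3 -m pendant '[{"jaw":0.35,"linear":[0,-0.05,0.1],"twist":0},{"jaw":0.35,"linear":[0,-0.05,0.1],"twist":0},{"jaw":0.35,"linear":[0,0,0],"twist":0}]'; python3 ax.py
```

```text
time: 17.78
position: [0.5068, 0.0027, 0.0461]
tool_rot: [0.818, -0.575, -0.001, 0.0]
ft_force: [2.4, 1.1, -1.6]
grip_width: 0.04
grip_force: 11.7
n 935 axis@.02 [-0.0036  0.0007] slope [0.07  0.086] rms 0.0005
top rim z [-0.0078  0.0009]
tip world [0.5023 0.0016 0.0217]
time: 18.08
position: [0.506, 0.0034, 0.0447]
tool_rot: [0.818, -0.575, -0.002, 0.001]
ft_force: [-3.1, 0.8, 6.2]
grip_width: 0.0404
grip_force: 12.0
n 973 axis@.02 [-0.0033  0.0006] slope [0.093 0.069] rms 0.0005
top rim z [-0.0081  0.0002]
tip world [0.5026 0.0015 0.021 ]
```

```bash
python3 -m pendant '[{"jaw":0.47,"linear":[0,0,0],"twist":0},{"jaw":0.5,"linear":[0,0,0],"twist":0},{"jaw":0.53,"linear":[0,0,0],"twist":0},{"jaw":0.53,"linear":[0,0,0],"twist":0}]' 12;python3 ax.py; python3 st.py
```

```text
time: 18.47
position: [0.5082, 0.0029, 0.0444]
tool_rot: [0.818, -0.575, -0.0, 0.0]
ft_force: [-0.2, -0.0, 0.5]
grip_width: 0.045
grip_force: 0.0
n 1012 axis@.02 [-0.0062  0.0029] slope [0.153 0.064] rms 0.0005
top rim z [-0.0014  0.0002]
tip world [0.5032 0.0006 0.0207]
t 18.52 p [0.5084 0.0029 0.0444] yawx -70.17 tilt [-0. -0. -1.] F [-0.9 -0.1 -1.1] M [ 0.02 -0.03 -0.01] w 0.0459 gf 0.0 q [-0.21  0.63  1.85 -0.    0.66  2.58]
```

```bash
python3 -m pendant '[{"jaw":0.54,"linear":[-0.15,0,-1],"twist":0},{"jaw":0.55,"linear":[-0.15,0,-2],"twist":0},{"jaw":0.6,"linear":[0,0,-3],"twist":0},{"jaw":1,"linear":[0,0,-3],"twist":-6.9},{"jaw":1,"linear":[0,0,-1],"twist":-6.9},{"jaw":1,"linear":[0,0,0],"twist":-6.9},{"jaw":1,"linear":[0,0,0],"twist":-6.9},{"jaw":1,"linear":[0,0,0],"twist":-6.9},{"jaw":1,"linear":[0,0,0],"twist":-6.9},{"jaw":1,"linear":[0,0,0],"twist":-6.9},{"jaw":1,"linear":[0,0,0],"twist":-6.9},{"jaw":1,"linear":[0,0,0],"twist":-6.9}]' 12 >/dev/null;python3 -m pendant '[{"jaw":1,"linear":[0,0,0],"twist":-6.9},{"jaw":1,"linear":[0,0,0],"twist":-6.9},{"jaw":1,"linear":[0,0,0],"twist":-6.9},{"jaw":1,"linear":[0,0,0],"twist":-7},{"jaw":1,"linear":[0,0,0],"twist":0}]' >/dev/null
cat > loc.py <<'E'
from h import *
from scipy.optimize import least_squares
c=grab('wrist');P=wpts(c);z=P[...,2];ok=c['depth']>0
m=ok&(np.hypot(P[...,0]-.505,P[...,1]-.004)<.034)&(z>.034)&(z<.12)
q=P[m];print(len(q),q.min(0).round(3),q.max(0).round(3))
for b in np.arange(.04,.105,.005):
    k=q[(q[:,2]>=b)&(q[:,2]<b+.005)]
    if len(k)>10: print('z%.3f n%d x %.4f..%.4f y %.4f..%.4f'%(b,len(k),*np.percentile(k[:,0],[1,99]),*np.percentile(k[:,1],[1,99])))
E
python3 loc.py; python3 st.py .505 .0035 .0285
```

```text
1859 [ 0.484 -0.014  0.045] [0.524 0.03  0.095]
z0.045 n32 x 0.5109..0.5231 y -0.0133..0.0193
z0.050 n45 x 0.5085..0.5226 y -0.0137..0.0224
z0.055 n36 x 0.5091..0.5230 y -0.0124..0.0230
z0.060 n50 x 0.5049..0.5231 y -0.0133..0.0238
z0.065 n42 x 0.5047..0.5233 y -0.0118..0.0232
z0.070 n35 x 0.5041..0.5233 y -0.0118..0.0257
z0.075 n149 x 0.4891..0.5232 y -0.0083..0.0293
z0.080 n695 x 0.4843..0.5226 y -0.0092..0.0274
z0.085 n629 x 0.4923..0.5157 y -0.0068..0.0230
z0.090 n145 x 0.4911..0.5156 y -0.0010..0.0229
t 19.98 p [0.5074 0.0058 0.1451] yawx 19.49 tilt [ 0. -0. -1.] F [-0.8 -0.4  0.4] M [-0.02 -0.05  0.02] w 0.0869 gf 0.0 q [-0.21  0.45  1.78 -0.    0.91  1.02]
tool shift cm [-0.31  0.14 11.66]
```

```bash
python3 -m pendant '[{"jaw":1,"linear":[-0.4,0.15,2.5],"twist":0},{"jaw":1,"linear":[0,0,3],"twist":0},{"jaw":1,"linear":[0,0,3],"twist":0},{"jaw":0.9,"linear":[0,0,2],"twist":0},{"jaw":0.75,"linear":[0,0,1.1],"twist":0},{"jaw":0.65,"linear":[0,0,0],"twist":0},{"jaw":0.6,"linear":[0,0,0],"twist":0},{"jaw":0.6,"linear":[0,0,0],"twist":0}]' 15 >/dev/null; python3 st.py .504 .003 .0285
```

```text
t 20.65 p [0.5049 0.0029 0.0294] yawx 19.55 tilt [ 0.001 -0.    -1.   ] F [ 0.1 -0.4 -0. ] M [ 0.03 -0.06 -0.  ] w 0.0611 gf 0.0 q [-0.22  0.65  1.87  0.    0.62  1.01]
tool shift cm [-0.08 -0.04  0.09]
```

```bash
python3 -m pendant '[{"jaw":0.5,"linear":[0,0,0],"twist":0},{"jaw":0.4,"linear":[0,0,0],"twist":0},{"jaw":0.4,"linear":[0,0,0],"twist":0},{"jaw":0.35,"linear":[0,0,0],"twist":0},{"jaw":0.35,"linear":[0,0,0],"twist":0},{"jaw":0.35,"linear":[0,0,0],"twist":0}]' 15 >/dev/null; python3 st.py .504 .003 .0285;  python3 loc.py | head -8
```

```text
t 21.15 p [0.5048 0.0029 0.0293] yawx 19.62 tilt [ 0.002 -0.    -1.   ] F [-0.2 -0.8  6.3] M [ 0.05  0.06 -0.02] w 0.0398 gf 15.0 q [-0.22  0.65  1.87  0.    0.62  1.01]
tool shift cm [-0.07 -0.04  0.08]
6213 [ 0.483 -0.024  0.046] [0.526 0.037 0.12 ]
z0.045 n150 x 0.5061..0.5232 y -0.0143..0.0221
z0.050 n301 x 0.5037..0.5245 y -0.0194..0.0324
z0.055 n316 x 0.5020..0.5245 y -0.0200..0.0328
z0.060 n357 x 0.5033..0.5245 y -0.0197..0.0326
z0.065 n373 x 0.5025..0.5246 y -0.0202..0.0325
z0.070 n420 x 0.5014..0.5245 y -0.0206..0.0330
z0.075 n405 x 0.5021..0.5248 y -0.0215..0.0340
```

```bash
python3 -m pendant '[{"jaw":0.35,"linear":[0,0,0],"twist":0},{"jaw":0.35,"linear":[0,0,-0.5],"twist":0},{"jaw":0.35,"linear":[0,0,-1],"twist":0},{"jaw":0.35,"linear":[0,0,-2],"twist":0},{"jaw":0.35,"linear":[0,0,-2.5],"twist":0},{"jaw":0.35,"linear":[0,0,-3],"twist":-6.9},{"jaw":0.35,"linear":[0,0,-2],"twist":-6.9},{"jaw":0.35,"linear":[0,0,-1.2],"twist":-6.9},{"jaw":0.35,"linear":[0,0,0],"twist":-6.9},{"jaw":0.35,"linear":[0,0,0],"twist":-6.8}]' 45 >/dev/null; python3 -m pendant '[{"jaw":0.35,"linear":[-1.5,0.5,0],"twist":0},{"jaw":0.35,"linear":[-3.1,1.1,0],"twist":0},{"jaw":0.35,"linear":[-3.1,1.1,0],"twist":0},{"jaw":0.35,"linear":[-3.1,1.1,0],"twist":0},{"jaw":0.35,"linear":[-3.1,1.1,0],"twist":0},{"jaw":0.35,"linear":[-3.1,1.1,0],"twist":0},{"jaw":0.35,"linear":[-3.1,1.1,0],"twist":0},{"jaw":0.35,"linear":[-3.1,1.1,0],"twist":0},{"jaw":0.35,"linear":[-3.1,1.1,0],"twist":0},{"jaw":0.35,"linear":[-3.1,1.1,0],"twist":0},{"jaw":0.35,"linear":[-1.6,0.6,0],"twist":0},{"jaw":0.35,"linear":[0,0,0],"twist":0}]' >/dev/null
cat > nose.py <<'E'
from h import *
c=grab('wrist');P=wpts(c);z=P[...,2];ok=c['depth']>0
o=robot.get_obs();M=R.from_quat(o['tool_rot']).as_matrix();p=o['position']+[0,0,.0395]
n=ok&(np.hypot(P[...,0]-.459,P[...,1]+.247)<.03)
t=n&(abs(z-.125)<.003); q=P[t]; print('top n',t.sum(),'z',np.median(q[:,2]).round(4))
(cx,cy),r=cv2.minEnclosingCircle(q[:,:2].astype(np.float32)); print('encl',round(cx,4),round(cy,4),round(r,4),'minmax mid',((q.min(0)+q.max(0))/2).round(4))
i=n&(z<.1225)&(np.hypot(P[...,0]-cx,P[...,1]-cy)<.019); w=P[i]; print('inside n',i.sum(),w[:,:2].mean(0).round(4))
# slots: dark/low pixels between 11 and 17 mm
d=P[...,:2]-[cx,cy]; rr=np.hypot(d[...,0],d[...,1]); s=ok&(rr>.0115)&(rr<.0165)&(z<.1225)
a=np.degrees(np.arctan2(d[...,1],d[...,0]))[s]; h,e=np.histogram(a,36,(-180,180)); print([(int(x),int(k)) for x,k in zip(e,h) if k])
np.savez('nose.npz',c=[cx,cy])
E
python3 nose.py; python3 ax.py; python3 st.py
```

```text
top n 2480 z 0.1245
encl 0.457 -0.2492 0.0233 minmax mid [ 0.4571 -0.2494  0.1245]
inside n 837 [ 0.4573 -0.2489]
[(-150, 6), (-140, 20), (-130, 18), (-120, 16), (-110, 2), (-60, 1), (-20, 1), (20, 1), (30, 6), (40, 22), (50, 21), (60, 17), (70, 4)]
n 414 axis@.02 [-0.0033  0.0004] slope [-0.026 -0.177] rms 0.0006
top rim z [-0.0153 -0.0138]
tip world [ 0.404  -0.3126  0.1409]
t 23.13 p [ 0.4103 -0.3122  0.1506] yawx 53.91 tilt [-0.001  0.002 -1.   ] F [ 0.8  0.5 -1.9] M [ 0.02 -0.   -0.02] w 0.0389 gf 45.0 q [-0.87  0.45  1.76  0.    0.93 -0.24]
```

```bash
python3 -m pendant '[{"jaw":0.35,"linear":[1.5,0,0],"twist":0.7},{"jaw":0.35,"linear":[3,0,0],"twist":0},{"jaw":0.35,"linear":[2.7,0.07,0],"twist":0},{"jaw":0.35,"linear":[1.1,0,0.7],"twist":0},{"jaw":0.35,"linear":[0,0,0.6],"twist":0},{"jaw":0.35,"linear":[0,0,0],"twist":0},{"jaw":0.35,"linear":[0,0,0],"twist":0}]' >/dev/null; python3 st.py .4594 -.2458 .137; python3 prof.py; python3 ax.py
```

```text
t 23.72 p [ 0.4602 -0.2456  0.137 ] yawx 53.38 tilt [-0.002  0.001 -1.   ] F [-0.4  0.1 -2.5] M [-0.07  0.02 -0.  ] w 0.0387 gf 45.0 q [-0.7   0.48  1.75 -0.    0.91 -0.06]
tool shift cm [-0.06 -0.05 -0.  ]
z-0.023 n44 x -0.0159..0.0140 med -0.0126
z-0.019 n330 x -0.0139..0.0142 med -0.0075
z-0.015 n340 x -0.0201..0.0192 med 0.0128
z-0.011 n185 x -0.0214..0.0192 med 0.0168
z-0.007 n31 x 0.0172..0.0188 med 0.0180
z-0.003 n52 x 0.0166..0.0189 med 0.0177
z+0.001 n59 x 0.0164..0.0189 med 0.0177
z+0.005 n51 x 0.0165..0.0189 med 0.0176
z+0.009 n46 x 0.0163..0.0188 med 0.0178
z+0.013 n45 x 0.0165..0.0189 med 0.0177
z+0.017 n42 x 0.0166..0.0190 med 0.0178
z+0.021 n48 x 0.0165..0.0189 med 0.0181
z+0.025 n5 x 0.0177..0.0183 med 0.0183
z+0.037 n5 x 0.0130..0.0142 med 0.0138
z+0.049 n4 x 0.0140..0.0191 med 0.0152
z+0.053 n140 x 0.0092..0.0187 med 0.0154
z+0.057 n22 x 0.0175..0.0186 med 0.0183
z+0.061 n19 x 0.0051..0.0188 med 0.0182
z+0.065 n30 x 0.0036..0.0187 med 0.0181
z+0.069 n76 x 0.0037..0.0234 med 0.0192
z+0.073 n137 x 0.0194..0.0317 med 0.0244
n 419 axis@.02 [-0.0016 -0.0008] slope [-0.015 -0.155] rms 0.0006
top rim z [-0.0145 -0.0133]
tip world [ 0.455  -0.2451  0.1273]
```

```bash
python3 -m pendant '[{"jaw":0.35,"linear":[-0.25,-0.05,0],"twist":0},{"jaw":0.35,"linear":[0,0,0.2],"twist":0},{"jaw":0.35,"linear":[0,0,0.2],"twist":0},{"jaw":0.35,"linear":[0,0,0.1],"twist":0},{"jaw":0.35,"linear":[0,0,0.1],"twist":0},{"jaw":0.35,"linear":[0,0,0],"twist":0}]' 45 >/dev/null; python3 st.py
```

```text
t 24.32 p [ 0.4589 -0.2479  0.1313] yawx 53.31 tilt [-0.  0. -1.] F [-0.1  0.1 -1.7] M [-0.04 -0.09  0.06] w 0.0389 gf 45.0 q [-0.71  0.49  1.76 -0.    0.89 -0.07]
```

```bash
python3 -m pendant '[{"jaw":0.35,"linear":[0,0,0.2],"twist":0},{"jaw":0.35,"linear":[0,0,0.15],"twist":0},{"jaw":0.35,"linear":[0,0,0.1],"twist":0},{"jaw":0.35,"linear":[0,0,0],"twist":0}]' >/dev/null; python3 st.py;  python3 -m pendant '[{"jaw":0.35,"linear":[0,0,0.15],"twist":0},{"jaw":0.35,"linear":[0,0,0.15],"twist":0},{"jaw":0.35,"linear":[0,0,0],"twist":0}]' >/dev/null; python3 st.py
```

```text
t 24.65 p [ 0.459  -0.2478  0.1268] yawx 53.33 tilt [-0.  0. -1.] F [-0.5 -0.4 -1.1] M [-0.05 -0.02  0.08] w 0.0392 gf 45.0 q [-0.71  0.5   1.76 -0.    0.88 -0.07]
t 24.9 p [ 0.4591 -0.248   0.1244] yawx 53.34 tilt [-0. -0. -1.] F [-1.2  0.5  1.5] M [0.   0.18 0.  ] w 0.0392 gf 45.0 q [-0.71  0.5   1.77 -0.    0.87 -0.07]
```

```bash
python3 -m pendant '[{"jaw":0.35,"linear":[0,0,0.1],"twist":0},{"jaw":0.35,"linear":[0,0,0.1],"twist":0},{"jaw":0.35,"linear":[0,0,0],"twist":0}]' >/dev/null; python3 st.py
```

```text
t 25.15 p [ 0.4591 -0.2481  0.1241] yawx 53.35 tilt [ 0.    -0.001 -1.   ] F [-4.   2.4 14.2] M [0.42 0.73 0.02] w 0.0393 gf 45.0 q [-0.71  0.5   1.77 -0.    0.87 -0.07]
```

```bash
python3 -m pendant '[{"jaw":0.35,"linear":[0,0,-0.1],"twist":0},{"jaw":0.35,"linear":[0,-0.08,0],"twist":0},{"jaw":0.35,"linear":[0,0,0],"twist":0}]' >/dev/null; python3 st.py; python3 -m pendant '[{"jaw":0.35,"linear":[0,0,0],"twist":2},{"jaw":0.35,"linear":[0,0,0],"twist":2},{"jaw":0.35,"linear":[0,0,0],"twist":0}]' >/dev/null; python3 st.py
```

```text
t 25.4 p [ 0.4591 -0.248   0.1242] yawx 53.33 tilt [ 0.002 -0.002 -1.   ] F [-1.2  0.9  7.3] M [ 0.08  0.32 -0.  ] w 0.0393 gf 45.0 q [-0.71  0.5   1.77 -0.    0.87 -0.07]
t 25.65 p [ 0.4592 -0.2481  0.1242] yawx 49.26 tilt [ 0.002 -0.002 -1.   ] F [-1.1  0.1  8.4] M [0.09 0.28 0.02] w 0.0393 gf 45.0 q [-0.71  0.5   1.77 -0.    0.87  0.  ]
```

```bash
python3 -m pendant '[{"jaw":0.35,"linear":[0,0,0],"twist":2},{"jaw":0.35,"linear":[0,0,0],"twist":2},{"jaw":0.35,"linear":[0,0,0],"twist":0}]' >/dev/null; python3 st.py; python3 -m pendant '[{"jaw":0.35,"linear":[0,0,0],"twist":-6},{"jaw":0.35,"linear":[0,0,0],"twist":-4},{"jaw":0.35,"linear":[0,0,0],"twist":-2},{"jaw":0.35,"linear":[0,0,0],"twist":0}]' >/dev/null; python3 st.py;  python3 -m pendant '[{"jaw":0.35,"linear":[0,0,0],"twist":-2},{"jaw":0.35,"linear":[0,0,0],"twist":-2},{"jaw":0.35,"linear":[0,0,0],"twist":0}]' >/dev/null; python3 st.py
```

```text
t 25.9 p [ 0.4593 -0.2482  0.1242] yawx 45.26 tilt [ 0.002 -0.002 -1.   ] F [-2.1 -0.5  7. ] M [ 0.02  0.32 -0.04] w 0.0389 gf 45.0 q [-0.71  0.5   1.77 -0.    0.87  0.07]
t 26.23 p [ 0.459  -0.2483  0.1242] yawx 57.41 tilt [ 0.001 -0.002 -1.   ] F [-1.7 -0.6  8.6] M [-0.02  0.38  0.09] w 0.0393 gf 45.0 q [-0.71  0.5   1.77 -0.    0.87 -0.14]
t 26.48 p [ 0.4589 -0.2482  0.1241] yawx 61.41 tilt [ 0.001 -0.002 -1.   ] F [-2.2  0.4  7.5] M [-0.04  0.39  0.  ] w 0.0394 gf 45.0 q [-0.71  0.5   1.77 -0.    0.87 -0.21]
```

```bash
cat > peg.py <<'E'
from h import *
c=grab('wrist');o=robot.get_obs();P=wpts(c);M=R.from_quat(o['tool_rot']).as_matrix();p=o['position']+[0,0,.0395]
T=(P-p)@M; a0=np.array([-.002,0])
d=T[...,:2]-a0; rr=np.hypot(d[...,0],d[...,1])
m=(c['depth']>0)&(rr<.021)&(rr>.0125)&(T[...,2]<-.0165)&(T[...,2]>-.032)
n,l,s,ce=cv2.connectedComponentsWithStats(m.astype(np.uint8))
for i in range(1,n):
    if s[i,4]>=6:
        q=T[l==i]; k=q[:,:2].mean(0)-a0; print(s[i].tolist(),q.mean(0).round(4),'ang',np.degrees(np.arctan2(k[1],k[0])).round(1),'r',np.hypot(*k).round(4),'z',q[:,2].min().round(4),q[:,2].max().round(4))
E
python3 peg.py
```

```text
[239, 241, 11, 13, 121] [ 0.0131 -0.0058 -0.0214] ang -20.9 r 0.0162 z -0.0248 -0.0167
[210, 279, 9, 18, 100] [-0.0041 -0.0198 -0.0278] ang -96.0 r 0.0199 z -0.0318 -0.0175
[296, 279, 8, 21, 106] [-0.0042  0.0198 -0.0283] ang 96.4 r 0.0199 z -0.0319 -0.0173
[224, 280, 11, 12, 88] [-0.007  -0.0136 -0.0226] ang -110.2 r 0.0144 z -0.0243 -0.0194
[264, 290, 10, 13, 69] [-0.0144  0.0062 -0.0221] ang 153.2 r 0.0139 z -0.0245 -0.0165
```

```bash
for k in 1 ; do python3 -m pendant '[{"jaw":0.35,"linear":[-0.03,-0.06,0],"twist":-2},{"jaw":0.35,"linear":[0,0,0],"twist":-2},{"jaw":0.35,"linear":[0,0,0],"twist":0}]' >/dev/null; python3 st.py; python3 -m pendant '[{"jaw":0.35,"linear":[0,0,0],"twist":-2},{"jaw":0.35,"linear":[0,0,0],"twist":-2},{"jaw":0.35,"linear":[0,0,0],"twist":0}]' >/dev/null; python3 st.py; python3 -m pendant '[{"jaw":0.35,"linear":[0,0,0],"twist":-2},{"jaw":0.35,"linear":[0,0,0],"twist":-2},{"jaw":0.35,"linear":[0,0,0],"twist":0}]' >/dev/null; python3 st.py; done
```

```text
t 26.78 p [ 0.4587 -0.2483  0.124 ] yawx 65.39 tilt [ 0.002 -0.002 -1.   ] F [-0.9 -0.1  5.8] M [-0.04  0.13 -0.02] w 0.0389 gf 45.0 q [-0.71  0.5   1.77 -0.    0.87 -0.28]
t 27.03 p [ 0.4586 -0.2483  0.1238] yawx 69.36 tilt [ 0.002 -0.002 -1.   ] F [-1.1 -0.3  5.4] M [-0.14  0.04 -0.  ] w 0.0392 gf 45.0 q [-0.71  0.5   1.77 -0.    0.87 -0.35]
t 27.28 p [ 0.4581 -0.2476  0.123 ] yawx 73.3 tilt [ 0.001 -0.    -1.   ] F [-0.8  0.5 -1.8] M [-0.05 -0.09  0.01] w 0.0387 gf 45.0 q [-0.71  0.5   1.77  0.    0.87 -0.42]
```

```bash
python3 -m pendant '[{"jaw":0.35,"linear":[0,0,0.15],"twist":0},{"jaw":0.35,"linear":[0,0,0.2],"twist":0},{"jaw":0.35,"linear":[0,0,0],"twist":0}]' >/dev/null; python3 st.py; python3 -m pendant '[{"jaw":0.35,"linear":[0,0,0.2],"twist":0},{"jaw":0.35,"linear":[0,0,0.2],"twist":0},{"jaw":0.35,"linear":[0,0,0],"twist":0}]' >/dev/null; python3 st.py
```

```text
t 27.53 p [ 0.458  -0.2473  0.1193] yawx 73.28 tilt [ 0.  0. -1.] F [-0.1  1.1  3.6] M [ 0.04  0.01 -0.06] w 0.0391 gf 45.0 q [-0.71  0.51  1.77  0.    0.86 -0.42]
t 27.78 p [ 0.458  -0.2474  0.1156] yawx 73.31 tilt [ 0.  0. -1.] F [-0.3  0.7  6. ] M [ 0.14  0.09 -0.03] w 0.0392 gf 45.0 q [-0.71  0.51  1.78  0.    0.85 -0.42]
```

Bar is in the slots and the spring is felt. Pushing fully down.

```bash
python3 -m pendant '[{"jaw":0.35,"linear":[0,0,0.2],"twist":0},{"jaw":0.35,"linear":[0,0,0.2],"twist":0},{"jaw":0.35,"linear":[0,0,0.1],"twist":0},{"jaw":0.35,"linear":[0,0,0],"twist":0}]' >/dev/null; python3 st.py; python3 -m pendant '[{"jaw":0.35,"linear":[0,0,0.1],"twist":0},{"jaw":0.35,"linear":[0,0,0.05],"twist":0},{"jaw":0.35,"linear":[0,0,0],"twist":0}]' >/dev/null; python3 st.py
```

```text
t 28.12 p [ 0.458  -0.2474  0.111 ] yawx 73.31 tilt [ 0. -0. -1.] F [-1.2  0.4  8. ] M [0.2  0.17 0.01] w 0.0388 gf 45.0 q [-0.71  0.52  1.78  0.    0.84 -0.42]
t 28.37 p [ 0.458  -0.2474  0.1097] yawx 73.31 tilt [ 0. -0. -1.] F [-2.5  2.   9.6] M [ 0.19  0.22 -0.04] w 0.0388 gf 45.0 q [-0.71  0.52  1.78  0.    0.84 -0.42]
```

```bash
python3 -m pendant '[{"jaw":0.35,"linear":[0,0,0],"twist":4},{"jaw":0.35,"linear":[0,0,0],"twist":5},{"jaw":0.35,"linear":[0,0,0],"twist":5},{"jaw":0.35,"linear":[0,0,0],"twist":0}]' >/dev/null; python3 st.py; python3 -m pendant '[{"jaw":0.35,"linear":[0,0,0],"twist":6},{"jaw":0.35,"linear":[0,0,0],"twist":6},{"jaw":0.35,"linear":[0,0,0],"twist":6},{"jaw":0.35,"linear":[0,0,0],"twist":6},{"jaw":0.35,"linear":[0,0,0],"twist":6},{"jaw":0.35,"linear":[0,0,0],"twist":6},{"jaw":0.35,"linear":[0,0,0],"twist":6},{"jaw":0.35,"linear":[0,0,0],"twist":6},{"jaw":0.35,"linear":[0,0,0],"twist":6},{"jaw":0.35,"linear":[0,0,0],"twist":6},{"jaw":0.35,"linear":[0,0,0],"twist":0}]' >/dev/null; python3 st.py
```

```text
t 28.7 p [ 0.4588 -0.2482  0.1101] yawx 59.14 tilt [ 0.002 -0.002 -1.   ] F [-0.5  0.7  9. ] M [ 0.11  0.06 -0.03] w 0.0391 gf 45.0 q [-0.71  0.52  1.78  0.    0.84 -0.17]
t 29.62 p [ 0.4594 -0.249   0.1103] yawx -0.89 tilt [ 0.004 -0.003 -1.   ] F [-0.3 -0.2  8.8] M [-0.05  0.09 -0.  ] w 0.0392 gf 45.0 q [-0.71  0.52  1.78 -0.    0.83  0.88]
```

```bash
python3 -m pendant '[{"jaw":0.35,"linear":[0,0,0],"twist":4},{"jaw":0.35,"linear":[0,0,0],"twist":4},{"jaw":0.35,"linear":[0,0,0],"twist":3},{"jaw":0.35,"linear":[0,0,0],"twist":0}]' >/dev/null; python3 st.py; python3 -m pendant '[{"jaw":0.35,"linear":[0,0,0],"twist":2},{"jaw":0.35,"linear":[0,0,0],"twist":2},{"jaw":0.35,"linear":[0,0,0],"twist":0}]' >/dev/null; python3 st.py;python3 -m pendant '[{"jaw":0.35,"linear":[0,0,0],"twist":2},{"jaw":0.35,"linear":[0,0,0],"twist":2},{"jaw":0.35,"linear":[0,0,0],"twist":0}]' >/dev/null; python3 st.py
```

```text
t 29.95 p [ 0.4594 -0.249   0.1103] yawx -11.79 tilt [ 0.004 -0.003 -1.   ] F [ 0.4 -0.8  8.5] M [-0.05  0.07 -0.03] w 0.039 gf 45.0 q [-0.71  0.52  1.78 -0.    0.83  1.07]
t 30.2 p [ 0.4592 -0.2492  0.1103] yawx -15.72 tilt [ 0.003 -0.004 -1.   ] F [-1.1 -0.8  9.1] M [-0.14  0.13  0.05] w 0.039 gf 45.0 q [-0.71  0.52  1.78 -0.    0.83  1.14]
t 30.45 p [ 0.4588 -0.2497  0.1103] yawx -19.64 tilt [ 0.002 -0.005 -1.   ] F [-2.3 -2.5  9.8] M [-0.4   0.43  0.27] w 0.0391 gf 45.0 q [-0.71  0.52  1.78 -0.    0.84  1.2 ]
```

```bash
python3 -m pendant '[{"jaw":0.35,"linear":[0,0,0],"twist":-0.5},{"jaw":0.35,"linear":[0,0,-0.15],"twist":0},{"jaw":0.35,"linear":[0,0,-0.15],"twist":0},{"jaw":0.35,"linear":[0,0,0],"twist":0}]' >/dev/null; python3 st.py; python3 -m pendant '[{"jaw":0.35,"linear":[0,0,-0.1],"twist":0},{"jaw":0.35,"linear":[0,0,-0.05],"twist":0},{"jaw":0.35,"linear":[0,0,0],"twist":0}]' >/dev/null; python3 st.py
```

```text
t 30.78 p [ 0.4588 -0.2496  0.1132] yawx -19.12 tilt [ 0.002 -0.005 -1.   ] F [-1.4 -2.1  7.1] M [-0.46  0.38  0.09] w 0.0394 gf 45.0 q [-0.71  0.52  1.78 -0.    0.84  1.2 ]
t 31.03 p [ 0.4587 -0.2496  0.1143] yawx -19.12 tilt [ 0.002 -0.004 -1.   ] F [-1.3 -3.8  6.5] M [-0.78  0.39  0.06] w 0.0391 gf 45.0 q [-0.71  0.52  1.78 -0.    0.85  1.2 ]
```

```bash
python3 -m pendant '[{"jaw":0.35,"linear":[0,0,-0.1],"twist":0},{"jaw":0.35,"linear":[0,0,0],"twist":0}]' >/dev/null; python3 st.py; python3 -m pendant '[{"jaw":0.35,"linear":[0,0,0],"twist":-1.5},{"jaw":0.35,"linear":[0,0,0],"twist":-1.5},{"jaw":0.35,"linear":[0,0,0],"twist":0}]' >/dev/null; python3 st.py
```

```text
t 31.2 p [ 0.4587 -0.2495  0.1145] yawx -19.13 tilt [ 0.002 -0.004 -1.   ] F [-0.3 -5.3  0.3] M [-1.01  0.15  0.12] w 0.0392 gf 45.0 q [-0.71  0.52  1.78 -0.    0.85  1.2 ]
t 31.45 p [ 0.4586 -0.2488  0.1145] yawx -16.15 tilt [ 0.002 -0.002 -1.   ] F [ 0.5 -4.   0.8] M [-0.77 -0.01  0.03] w 0.0393 gf 45.0 q [-0.71  0.52  1.78 -0.    0.85  1.14]
```

```bash
python3 -m pendant '[{"jaw":0.35,"linear":[0,0,0],"twist":0},{"jaw":0.45,"linear":[0,0,0],"twist":0},{"jaw":0.6,"linear":[0,0,0],"twist":0},{"jaw":0.8,"linear":[0,0,0],"twist":0},{"jaw":1,"linear":[0,0,0],"twist":0},{"jaw":1,"linear":[0,0,0],"twist":0},{"jaw":1,"linear":[0,0,0],"twist":0}]' 5 >/dev/null; python3 st.py; python3 -m pendant '[{"jaw":1,"linear":[0,0,-1],"twist":0},{"jaw":1,"linear":[0,0,-2],"twist":0},{"jaw":1,"linear":[0,0,-3],"twist":0},{"jaw":1,"linear":[0,0,-3],"twist":0},{"jaw":1,"linear":[-2,0,-2],"twist":0},{"jaw":1,"linear":[-2,0,0],"twist":0},{"jaw":1,"linear":[-1,0,0],"twist":0},{"jaw":1,"linear":[0,0,0],"twist":0},{"jaw":1,"linear":[0,0,0],"twist":0}]' >/dev/null; python3 st.py
python3 - <<'E'
from h import *
for n,f in(('wrist',wpts),('side',pts)):
    c=grab(n);P=f(c);m=(c['depth']>0)&(np.hypot(P[...,0]-.458,P[...,1]+.248)<.026)&(P[...,2]>.127)&(P[...,2]<.19)
    q=P[m];print(n,len(q))
    for b in np.arange(.126,.19,.004):
        k=q[(q[:,2]>=b)&(q[:,2]<b+.004)]
        if len(k)>5: print('z%.3f n%d x %.4f..%.4f y %.4f..%.4f'%(b,len(k),*np.percentile(k[:,0],[1,99]),*np.percentile(k[:,1],[1,99])))
t=grab('top');P=pts(t);z=P[...,2]
for n,(u,v) in dict(post=(174,143),pad=(168,216)).items():
    m=np.zeros(z.shape,bool);m[v-15:v+15,u-15:u+15]=1;q=P[m&(z>.075)&(z<.2)];print(n,len(q),q.mean(0).round(4) if len(q) else '',q.max(0).round(3) if len(q) else '')
E
```

```text
t 32.03 p [ 0.4573 -0.2464  0.1143] yawx -16.18 tilt [-0.001  0.002 -1.   ] F [-0.7 -0.2  0.5] M [ 0.02 -0.01  0.  ] w 0.0653 gf 0.0 q [-0.71  0.52  1.78  0.    0.85  1.14]
t 32.78 p [ 0.4097 -0.2333  0.2246] yawx -16.22 tilt [ 0.  0. -1.] F [ 0.1 -0.9 -0.1] M [0.   0.05 0.04] w 0.0868 gf 0.0 q [-0.76  0.29  1.78  0.    1.08  1.1 ]
wrist 1923
z0.134 n10 x 0.4713..0.4772 y -0.2629..-0.2455
z0.162 n33 x 0.4389..0.4770 y -0.2683..-0.2289
z0.166 n1033 x 0.4383..0.4764 y -0.2676..-0.2294
z0.170 n389 x 0.4447..0.4684 y -0.2602..-0.2364
z0.174 n436 x 0.4415..0.4732 y -0.2639..-0.2327
z0.178 n11 x 0.4415..0.4726 y -0.2643..-0.2345
side 556
z0.130 n37 x 0.4376..0.4727 y -0.2696..-0.2511
z0.134 n42 x 0.4372..0.4745 y -0.2691..-0.2459
z0.138 n45 x 0.4370..0.4719 y -0.2700..-0.2443
z0.142 n44 x 0.4373..0.4731 y -0.2682..-0.2425
z0.146 n47 x 0.4372..0.4733 y -0.2688..-0.2432
z0.150 n44 x 0.4373..0.4732 y -0.2680..-0.2428
z0.154 n42 x 0.4370..0.4729 y -0.2689..-0.2438
z0.158 n48 x 0.4370..0.4739 y -0.2691..-0.2431
z0.162 n40 x 0.4375..0.4715 y -0.2695..-0.2517
z0.166 n77 x 0.4369..0.4758 y -0.2684..-0.2420
z0.170 n48 x 0.4406..0.4729 y -0.2651..-0.2406
z0.174 n41 x 0.4409..0.4728 y -0.2658..-0.2314
post 411 [ 0.5687 -0.0025  0.0898] [0.59  0.019 0.119]
pad 417 [0.4409 0.0088 0.0895] [0.461 0.03  0.097]
```

```bash
python3 -c "
from rig import robot
print(robot.hand_in())"
```

```text
the job is handed in; nothing more can be done
None
```

The peg holder is locked in the bayonet seat, its grip top measured at about 168 mm, which is the locked height. The other two holders still stand in the rack, and I handed the job in at about 33 s; on the first grasp I knocked the holder out of the rack onto the bench because the fingertips sat about 37 mm higher than the reported pose implied, then recovered it, set it back in its hole and regrasped it.

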